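# Set out an oiled batch of combs and brush backs to dry

### The job

Set the freshly oiled batch out to dry. First hook the long comb hanger onto the rail at its loading end, right of the brass ring, and slide it along, without lifting it off again, until its hook is centred on the left black band; then do the same with the short hanger, but stop at the middle band. Then lay the brush backs, however many there are, flat in the tray's pockets, one each, starting at the pocket with one brass dot and going up without a gap, and leave the other things on the bench where they are.

Things in the scene. Friction and masses are not known exactly. Their poses are not given: they have to be found in the camera images.
- hanger_long: long hanger, upright: board 130 wide (y) x 12 (x) x 77 mm tall, two dark combs on each face, a 24 mm wide steel hook above it and on top a wooden grip block 16 (x) x 32 (y) mm, 150 to 195 mm above the board's underside. Origin: centre of that underside; z up. Starts standing in either groove of the stand (pull straight up), hook opening facing +x, away from the robot
- hanger_short: short hanger, upright: board 85 wide (y) x 12 (x) x 77 mm tall, one dark comb on each face, a 24 mm wide steel hook above it and on top a wooden grip block 16 (x) x 32 (y) mm, 150 to 195 mm above the board's underside. Origin: centre of that underside; z up. Starts standing in either groove of the stand (pull straight up), hook opening facing +x, away from the robot
- hanger_long_hook (a point): hook seat of the long hanger, 135 mm above its origin; on the rail's axis when hung. The hook is an inverted V, arms 22 mm out to +x and -x; the -x arm runs on down to the board. Under the +x arm is an opening 30 mm high: bring the seat 33 mm (27 to 39) above the rail's axis, move it over the rail from the robot's side, then lower
- hanger_short_hook (a point): hook seat of the short hanger, 135 mm above its origin; on the rail's axis when hung. The hook is an inverted V, arms 22 mm out to +x and -x; the -x arm runs on down to the board. Under the +x arm is an opening 30 mm high: bring the seat 33 mm (27 to 39) above the rail's axis, move it over the rail from the robot's side, then lower
- stand: fixed dark wooden stand 170 (x) x 90 (y) x 44 mm with two grooves along y, 110 mm apart in x, floor 8 mm up, in which the hangers start; origin: centre of its underside
- rail: fixed rail: steel bar, 12 mm diameter, along its y, axis 230 mm up, between wooden posts 250 mm either side; origin: on the table under the bar's middle; x away from the robot. On the bar: a thin brass ring (y -105 mm), a black band (y -15) and another (y +130); the hook slides over them freely
- rail_load (a point): bar axis in the middle of the loading end, the stretch right of the brass ring (65 mm right of it)
- rail_near (a point): bar axis at the middle black band, the short hanger's mark (hook seat within 15 mm)
- rail_far (a point): bar axis at the left black band, the long hanger's mark (hook seat within 15 mm)
- tray: fixed wooden tray 112 (x) x 306 (y) x 16 mm with five pockets in a row along y, each 94 (x) x 42 (y) mm, floor 8 mm above the table, walls 8 mm above that floor; a dark strip on the robot's side has 1 to 5 brass dots before each pocket; origin: centre of its underside
- pocket1 (a point): centre of the floor of the pocket with 1 brass dot (pockets run 1 to 5 from right, -y, to left, 58 mm apart); a back lies in it lengthwise along x, either way round
- pocket2 (a point): centre of the floor of the pocket with 2 brass dots (pockets run 1 to 5 from right, -y, to left, 58 mm apart); a back lies in it lengthwise along x, either way round
- pocket3 (a point): centre of the floor of the pocket with 3 brass dots (pockets run 1 to 5 from right, -y, to left, 58 mm apart); a back lies in it lengthwise along x, either way round
- pocket4 (a point): centre of the floor of the pocket with 4 brass dots (pockets run 1 to 5 from right, -y, to left, 58 mm apart); a back lies in it lengthwise along x, either way round
- pocket5 (a point): centre of the floor of the pocket with 5 brass dots (pockets run 1 to 5 from right, -y, to left, 58 mm apart); a back lies in it lengthwise along x, either way round
- back1: dark wooden brush back: block 84 (x) x 36 (y) x 16 mm with a grip ridge 56 (x) x 18 (y) mm standing on it from 16 to 40 mm up: grip it across the 18 mm. Origin: centre of the underside. Three to five of the five alike are present (None if absent)
- back2: dark wooden brush back: block 84 (x) x 36 (y) x 16 mm with a grip ridge 56 (x) x 18 (y) mm standing on it from 16 to 40 mm up: grip it across the 18 mm. Origin: centre of the underside. Three to five of the five alike are present (None if absent)
- back3: dark wooden brush back: block 84 (x) x 36 (y) x 16 mm with a grip ridge 56 (x) x 18 (y) mm standing on it from 16 to 40 mm up: grip it across the 18 mm. Origin: centre of the underside. Three to five of the five alike are present (None if absent)
- back4: dark wooden brush back: block 84 (x) x 36 (y) x 16 mm with a grip ridge 56 (x) x 18 (y) mm standing on it from 16 to 40 mm up: grip it across the 18 mm. Origin: centre of the underside. Three to five of the five alike are present (None if absent)
- back5: dark wooden brush back: block 84 (x) x 36 (y) x 16 mm with a grip ridge 56 (x) x 18 (y) mm standing on it from 16 to 40 mm up: grip it across the 18 mm. Origin: centre of the underside. Three to five of the five alike are present (None if absent)
- oil_jar: oil jar, 44 mm across, 60 mm tall: leave alone
- tin: flat brass tin, 80 mm across, 30 mm tall: leave alone
Not all that is in view belongs to the job. Leave any pink look-alike of the back4 alone.

How it is judged:
By the outcome, as a careful person would: the job done as asked, in the order asked, and still so for the second after the job is handed in, with the robot touching nothing.
Of back1, back2, back3, back4, back5 only 3 to 5 are there at a start; the rules pass over those that are not, and their reading is None.
At some moment in a run one of back1, back2, back3, back4, back5 may be knocked a few centimetres aside while the robot is not near it.
It also fails if it takes over 210 s, if anything falls off the work surface, if the arm or the gripper's body presses on something with over 40 N, if the wrist force passes 120 N, or if a joint passes its speed limit or range.

### The arm

A 6-joint arm with a two-finger parallel gripper is mounted at the origin on the work surface. World frame = base frame: x ahead of the robot, y to its left, z up, the work surface at z = 0. Lengths are in m, angles in rad, forces in N, time in s.
With the tool pointing down it reaches from about 0.25 to 0.725 m from the base axis. Payload 4 kg.
Tool frame: the origin (TCP) lies at the very end of the fingers, on their centre line; the grasp point (between the pads) lies 19 mm behind it; z points along the fingers, y is the line along which they close (so a half turn about z gives the same grasp; the last joint's range is limited). The gripper opens to 85 mm and grips with 20 to 120 N. Pads are 22 mm wide; open, the fingers measure 114 mm over their backs; the gripper's body (76 mm by 85 mm) begins 54 mm behind the grasp point. The pads swing forward as they close: fully open they stand 13 mm farther back than shut.
Start: joints at [1.243, 0.241, 0.005, 1.335, 0, 1.571], TCP at [0.161, 0.473, 0.231] pointing down, gripper open.
Joint ranges: [-2.72, 2.72], [-1.05, 1.87], [-1.09, 1.28], [-1.99, 2.15], [-1.42, 1.44], [-3.14, 3.14]. Speed limits (rad/s): [2.79, 2.79, 3.14, 3.14, 3.14, 3.14].

### API

Orientations are given as a unit quaternion [x, y, z, w].
In Python, from workcell import monitor, viewer, job gives the robot as it stands.
- The arm moves only by the tool arm_command, never from a script. Its argument "increments" is a list of rows, each an object of numbers: "dx", "dy", "dz": the shift along the tool's x, y, z in cm; "wx", "wy", "wz": the turn, a rotation vector about the tool's x, y, z in rad; "grip": the finger opening in cm, from 0 to 8.54. In form: [{"dx": .., "dy": .., "dz": .., "wx": .., "wy": .., "wz": .., "grip": ..}, ...]. A call has 1 to 10 rows; each row is the pose to reach, as a shift and turn from the pose commanded when the call began, along the tool's axes at that moment; what a row does not reach only later rows make up. A row lasts 1/10 s, in which the tool goes at most 50 mm and 8.59 degrees, less where a joint would pass 70% of its speed; a pose out of reach is approached as far as the arm can. A call with a gripper value outside its range is refused whole. The fingers move at their own pace and stop on an object; the grip force is fixed at half the most. Time passes only in rows, so rows that repeat a pose let the fingers close. It gives the time, the measured TCP pose, the force, the opening and the grip force at its end, in the units of the state.
- monitor.get_obs(): the state, without advancing time (a new reading comes with each control period).
- viewer.camera(name): name is "scene" or "top" or "wrist"; returns (picture, depth): 400x640x3 uint8, red, green, blue; 400x640 float32, m along the optical axis (not along the pixel's ray), 0 where there is no reading.
- viewer.get_calibration(name): a dict with "fovy" (degrees; the focal length in pixels is half the picture's height over the tangent of half this angle, whatever the lens; pixels are square), "cx", "cy" (the principal point, pixels), "dist_coeffs" ([k1, k2, p1, p2, k3] as OpenCV has them; the pictures are not rectified), "view" (4x4, takes a point from world to camera coordinates). Camera axes: x right, y up, looking along -z (the intrinsics and any distortion apply to the point x, -y, -z); pixel columns grow to the right and rows downward; lengths in m; the calibration is good to about 2 mm. A picture is of the moment at which its call begins: read the wrist's pose just before it. get_calibration takes no time and is no camera call; for the wrist camera it gives the pose at the moment of the call.
- job.job_done(): hands the job in; it is judged then, once.
The state is a dict: "clock": time; "joint_pos": joint angles; "joint_vel": joint speeds; "tau": joint torques, N m; "eef_pos": TCP position; "tool_rot": TCP orientation; "ft_force": force on the tool from outside, world axes, zero at the start; "ft_torque": the same for the moment, N m; "grip_width": finger opening in m; "grasp_force": force on a finger pad.
Only numpy, scipy, OpenCV 4.12 (cv2) and the standard library are available. Lean on these libraries where they do the work, as an engineer would, in place of code of your own. Each camera call takes 0.05 s, during which the arm holds its last target. There are 200 camera calls.

## Working session

There is one attempt and no reset: what is moved stays moved. The work goes in short steps, Python scripts to look and compute and a tool call to move; the robot and the scene stay as the last step left them, time stands still between calls to the robot, and variables do not carry over. Pictures are saved under pics/ and viewed, at most 14 in all, crops included, and the job is handed in when it is done.

Besides the shell and the picture viewer there is one more tool, called after "Request:" as name(argument=value, ...) on one line, values as JSON. arm_command: Moves the arm, as the interface text tells. Its arguments: {"type":"object","properties":{"increments":{"type":"array","items":{"type":"object","properties":{"dx":{"type":"number"},"dy":{"type":"number"},"dz":{"type":"number"},"wx":{"type":"number"},"wy":{"type":"number"},"wz":{"type":"number"},"grip":{"type":"number"}}}}},"required":["increments"]}

```bash
ls; mkdir -p pics
python3 - <<'E'
from workcell import monitor, viewer
import cv2,numpy as np
o=monitor.get_obs();print({k:np.round(v,3) for k,v in o.items()})
for n in("scene","top"):
    p,d=viewer.camera(n);cv2.imwrite(f"pics/{n}0.png",p[:,:,::-1]);np.savez(f"{n}0.npz",p=p,d=d)
    c=viewer.get_calibration(n);print(n,c)
E
```

```text
pics
{'clock': np.float64(0.0), 'joint_pos': array([ 1.243,  0.241,  0.004,  1.335, -0.   ,  1.571]), 'joint_vel': array([-0.001,  0.002,  0.   , -0.001,  0.   ,  0.   ]), 'tau': array([-1.0000e-03, -3.7232e+01,  2.5241e+01,  1.7000e-02, -0.0000e+00,
        0.0000e+00]), 'eef_pos': array([0.161, 0.473, 0.23 ]), 'tool_rot': array([ 0.163,  0.987, -0.001, -0.   ]), 'ft_force': array([ 0.213,  0.887, -0.526]), 'ft_torque': array([ 0.025, -0.028,  0.003]), 'grasp_force': np.float64(0.0), 'grip_width': np.float64(0.086)}
scene {'fovy': 52.61039645229838, 'cx': 321.9329885986521, 'cy': 194.25021843227006, 'dist_coeffs': array([0.01133411, 0.        , 0.        , 0.        , 0.        ]), 'view': array([[-0.64866296,  0.76086858,  0.01775865,  0.29632215],
       [-0.51814801, -0.45858693,  0.72195613,  0.15978875],
       [ 0.55745762,  0.45910459,  0.6917109 , -1.53901054],
       [ 0.        ,  0.        ,  0.        ,  1.        ]])}
top {'fovy': 55.44371129879298, 'cx': 314.9392390407488, 'cy': 200.6764574108991, 'dist_coeffs': array([0.01969909, 0.        , 0.        , 0.        , 0.        ]), 'view': array([[ 0.00958958, -0.99992098, -0.00812836,  0.05981202],
       [ 0.9910202 ,  0.00841943,  0.13344689, -0.49089705],
       [-0.13336791, -0.00933507,  0.99102263, -1.10758292],
       [ 0.        ,  0.        ,  0.        ,  1.        ]])}
```

View pics/scene0.png

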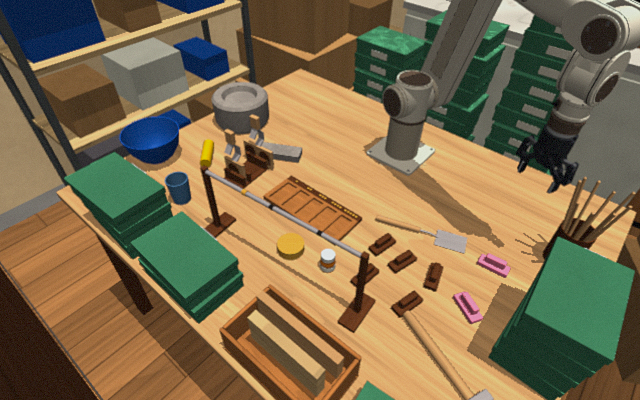

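View pics/top0.png

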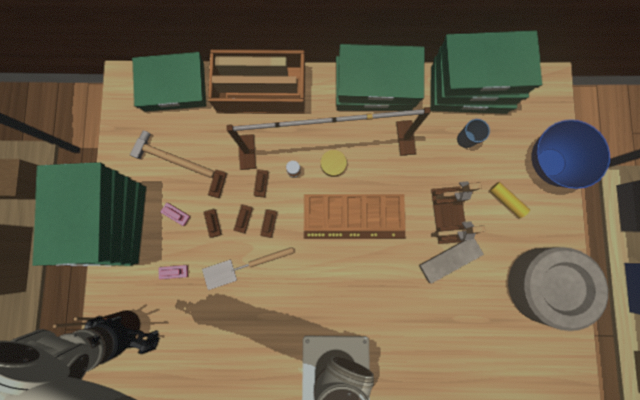

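The scene view shows the rail (205,170)-(365,255), the tray (312,205), the stand with two hangers (250,160), five dark brown backs around (365-435,240-305) and pink look-alikes at (493,265) and (467,305). In the top view the backs are at (217,183), (261,183), (212,223), (243,219), (269,223), the pinks at (176,214) and (173,271), the tray at (354,215), the stand at (450,215), and the rail runs from (230,127) to (425,113).

```bash
cat > h.py <<'E'
import cv2,numpy as np
from workcell import monitor,viewer
def K(c): 
    f=200/np.tan(np.radians(c["fovy"])/2); return np.array([[f,0,c["cx"]],[0,f,c["cy"]],[0,0,1.]])
F=np.diag([1,-1,-1.])
def ray(c,uv):
    n=cv2.undistortPoints(np.float64(uv).reshape(-1,1,2),K(c),c["dist_coeffs"]).reshape(-1,2)
    R=c["view"][:3,:3];o=-R.T@c["view"][:3,3]
    d=np.c_[n,np.ones(len(n))]@F@R; return o,d/np.linalg.norm(d,axis=1)[:,None]
def plane(c,uv,z):
    o,d=ray(c,uv); return o+d*((z-o[2])/d[:,2])[:,None]
def tri(c1,u1,c2,u2):
    o1,d1=ray(c1,u1);o2,d2=ray(c2,u2);out=[]
    for a,b in zip(d1,d2):
        s=np.linalg.lstsq(np.c_[a,-b],o2-o1,rcond=None)[0]
        p,q=o1+s[0]*a,o2+s[1]*b; out.append(np.r_[(p+q)/2,np.linalg.norm(p-q)])
    return np.array(out)
def proj(c,P):
    Q=(np.c_[np.atleast_2d(P),np.ones(len(np.atleast_2d(P)))]@c["view"].T)[:,:3]@F
    return cv2.projectPoints(Q,np.zeros(3),np.zeros(3),K(c),c["dist_coeffs"])[0].reshape(-1,2)
def cal(n): return viewer.get_calibration(n)
E
python3 - <<'E'
from h import *
t=cv2.imread("pics/top0.png");s=cv2.imread("pics/scene0.png")
r=lambda im,x,y,w,h,k:cv2.resize(im[y:y+h,x:x+w],None,fx=k,fy=k,interpolation=cv2.INTER_CUBIC)
a=np.vstack([np.hstack([r(t,195,160,100,75,4),r(t,420,170,100,75,4)]),np.hstack([r(s,200,100,100,75,4),r(s,345,225,100,75,4)])])
cv2.imwrite("pics/c1.png",a)
b=np.vstack([r(t,220,100,200,60,4),r(s,190,160,200,105,3)[:, :600] if 0 else cv2.resize(s[155:265,190:390],(800,440),interpolation=cv2.INTER_CUBIC)[:360]])
cv2.imwrite("pics/c2.png",b)
E
```

```text
(no output)
```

View pics/c1.png

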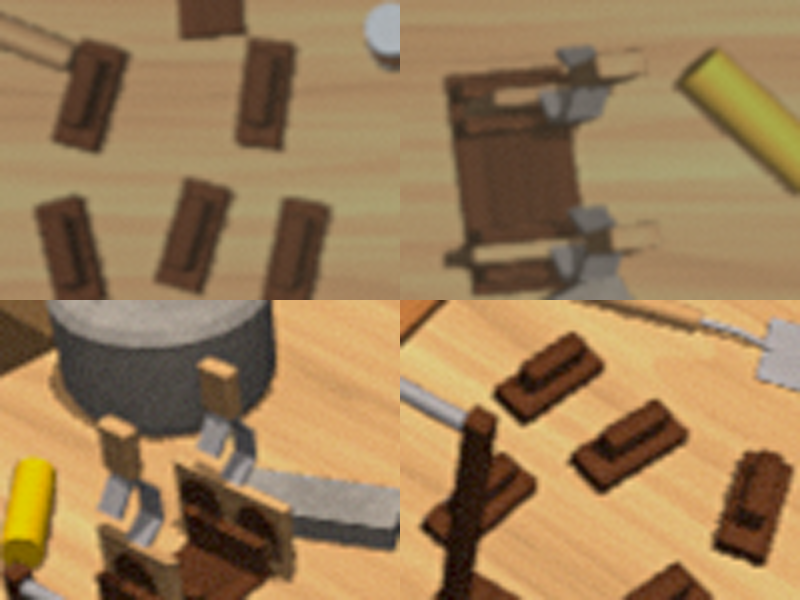

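View pics/c2.png

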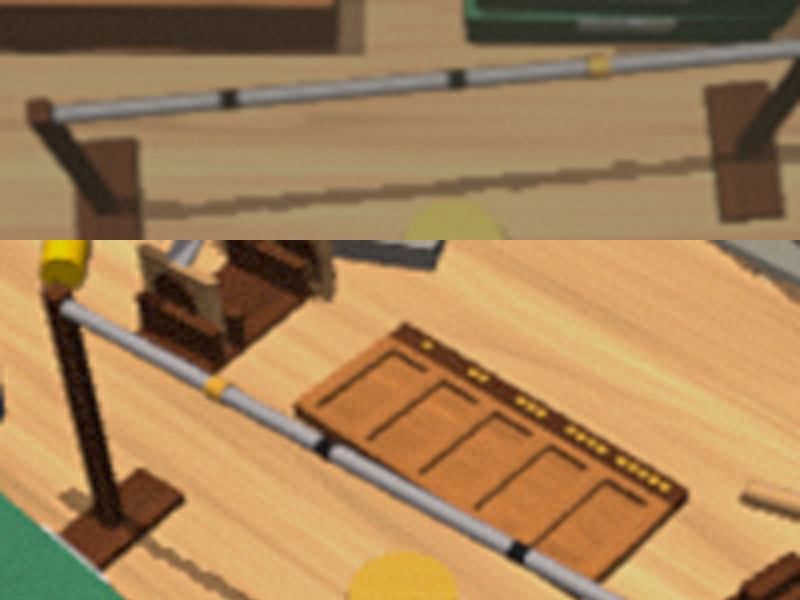

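Names by pixel: the five dark brown backs are (217,183), (261,183), (212,223), (243,219), (269,223) in the top view. The pinks are excluded by colour. The hanger in the groove nearer the robot (scene ~(260,155)) shows two combs, so it looks like the long one; I'll check the board width. The single brass dot is at the tray's right end. Next I measure by triangulation and depth.

```bash
cat >> h.py <<'E'
def cloud(c,d):
    v,u=np.nonzero(d>0);o,r=ray(c,np.c_[u,v]);f=-c["view"][2,:3]
    return np.c_[u,v],o+r*(d[v,u]/(r@f))[:,None]
E
python3 - <<'E'
from h import *
np.set_printoptions(precision=4,suppress=True)
T,S=cal("top"),cal("scene")
tt=[(277.2,124.5),(334.2,119.5),(369.7,116.2)];ss=[(319.5,232.8),(270.8,207.2),(244,191.7)]
P=tri(T,tt,S,ss);print("bands L,M,ring\n",P)
D={n:np.load(n+"0.npz") for n in("top","scene")}
for n,c in(("top",T),("scene",S)):
    uv,X=cloud(c,D[n]["d"]);
    st=(abs(X[:,0]-.45)<.17)&(X[:,1]<-.25)&(X[:,1]>-.55)
    m=st&(X[:,2]>.165)&(X[:,2]<.24)
    k,lab=cv2.kmeans(np.float32(X[m][:,:1]),2,None,(3,50,1e-4),5,2)[1:]
    for i in(0,1):
        A=X[m][lab[:,0]==i];print(n,"block",i,len(A),A.min(0),A.max(0),np.median(A,0))
    for z0,z1 in((.07,.086),):
        m=st&(X[:,2]>z0)&(X[:,2]<z1)
        for lo in(0,1):
            xm=np.median(X[m][:,0]);A=X[m&((X[:,0]>xm)==bool(lo))]
            print(n,"board",lo,len(A),A.min(0),A.max(0))
    P0=D[n]["p"];hsv=cv2.cvtColor(P0,cv2.COLOR_RGB2HSV)
    # backs
    m=np.zeros(P0.shape[:2],np.uint8);
    u,v=uv.T;ok=(X[:,2]>.028)&(X[:,2]<.05)&(X[:,1]>.05)&(X[:,1]<.35)&(X[:,0]>.2)&(X[:,0]<.65)
    m[v[ok],u[ok]]=1
    N,L,stt,cc=cv2.connectedComponentsWithStats(m)
    for i in range(1,N):
        if stt[i,4]<12: continue
        q=L[v,u]==i;A=X[q];(cx,cy),(w,h),a=cv2.minAreaRect(np.float32(A[:,:2]*1000))
        print(n,"ridge px",cc[i],stt[i,4],"hue/sat/val",np.median(hsv[L==i],0),"xyz",np.median(A,0),"rect",np.round([cx,cy,w,h,a],1))
E
```

```text
bands L,M,ring
 [[ 0.659   0.1601  0.2292  0.0007]
 [ 0.6741  0.0148  0.2273  0.0013]
 [ 0.6821 -0.075   0.2296  0.0001]]Traceback (most recent call last):
  File "<stdin>", line 13, in <module>
IndexError: boolean index did not match indexed array along axis 0; size of axis is 234 but size of corresponding boolean axis is 2
```

Run:
```python
from h import *
np.set_printoptions(precision=3,suppress=True)
T,S=cal("top"),cal("scene")
D={n:np.load(n+"0.npz") for n in("top","scene")}
for n,c in(("top",T),("scene",S)):
    uv,X=cloud(c,D[n]["d"]);
    st=(abs(X[:,0]-.45)<.17)&(X[:,1]<-.2)&(X[:,1]>-.55)
    def groups(z0,z1,tag):
        m=st&(X[:,2]>z0)&(X[:,2]<z1); 
        if m.sum()<4: return
        lab=cv2.kmeans(np.float32(X[m][:,:1]),2,None,(3,50,1e-4),5,2)[1][:,0]
        for i in(0,1):
            A=X[m][lab==i];print(n,tag,len(A),A.min(0),A.max(0),np.median(A,0), uv[m][lab==i].mean(0))
    groups(.165,.24,"block");groups(.193,.215,"blocktop");groups(.065,.09,"board")
    P0=D[n]["p"];hsv=cv2.cvtColor(P0,cv2.COLOR_RGB2HSV)
    m=np.zeros(P0.shape[:2],np.uint8);u,v=uv.T
    ok=(X[:,2]>.028)&(X[:,2]<.05)&(X[:,1]>.05)&(X[:,1]<.4)&(X[:,0]>.2)&(X[:,0]<.65);m[v[ok],u[ok]]=1
    N,L,stt,cc=cv2.connectedComponentsWithStats(m)
    for i in range(1,N):
        if stt[i,4]<12: continue
        A=X[L[v,u]==i];(cx,cy),(w,h),a=cv2.minAreaRect(np.float32(A[:,:2]*1000))
        print(n,"ridge",cc[i],stt[i,4],np.median(hsv[L==i],0),"xyz",np.median(A,0),"rect",np.round([cx,cy,w,h,a],1))
    # tray
    ok=(abs(X[:,2]-.016)<.004)&(hsv[v,u,0]<20)&(hsv[v,u,1]>120)&(X[:,1]<.09)&(X[:,1]>-.24)&(X[:,0]<.57)&(X[:,0]>.38);A=X[ok]
    print(n,"tray",len(A),cv2.minAreaRect(np.float32(A[:,:2]*1000)))
```

```text
top block 121 [ 0.501 -0.362  0.165] [ 0.517 -0.328  0.206] [ 0.508 -0.339  0.2  ] [472.223 186.628]
top block 113 [ 0.392 -0.364  0.166] [ 0.41  -0.331  0.208] [ 0.4   -0.341  0.2  ] [475.664 228.867]
top blocktop 87 [ 0.392 -0.364  0.193] [ 0.41  -0.331  0.208] [ 0.4   -0.345  0.201] [477.586 228.667]
top blocktop 82 [ 0.502 -0.362  0.193] [ 0.517 -0.329  0.206] [ 0.509 -0.342  0.201] [474.207 185.829]
top board 109 [ 0.5   -0.384  0.065] [ 0.52  -0.302  0.09 ] [ 0.509 -0.33   0.083] [452.477 193.229]
top board 258 [ 0.28  -0.55   0.065] [ 0.411 -0.284  0.09 ] [ 0.392 -0.346  0.082] [480.047 244.934]
top ridge [244.692 150.538] 13 [ 14. 109.  49.] xyz [0.64  0.278 0.038] rect [641.1 279.1   6.6  16.6  28.5]
top ridge [292.88 173.28] 25 [13. 79. 91.] xyz [0.572 0.131 0.032] rect [575.1 133.7  39.6  14.4  87.2]
top ridge [214.576 181.966] 118 [ 11. 133.  86.] xyz [0.544 0.366 0.038] rect [544.9 367.9  18.2  56.1  75.6]
top ridge [259.036 181.509] 112 [ 12. 130.  88.] xyz [0.547 0.233 0.038] rect [546.9 233.5  17.7  53.6  83.4]
top ridge [240.726 217.581] 117 [ 11. 132.  87.] xyz [0.4
[... 1105 characters left out ...]
06.4  18.7  58.2  80.2]
scene ridge [403.161 256.168] 137 [ 11. 178.  99.] xyz [0.442 0.286 0.038] rect [439.8 285.3  19.   57.5  71.9]
scene ridge [327.049 263.073] 82 [ 14. 188. 111.] xyz [0.605 0.143 0.035] rect [596.7 137.1  26.7  39.2  40.3]
scene ridge [369.392 267.647] 51 [ 11. 178.  90.] xyz [0.535 0.239 0.038] rect [539.9 238.5  33.4  15.8  14.4]
scene ridge [435.395 271.218] 119 [ 11. 181.  98.] xyz [0.428 0.38  0.038] rect [424.9 378.9  57.   17.3  15.2]
scene ridge [408.781 298.426] 155 [ 11. 179.  97.] xyz [0.549 0.37  0.038] rect [546.6 368.5  18.8  56.4  75.6]
scene tray 1302 ((449.55023193359375, -59.25694274902344), (139.2112274169922, 300.0813903808594), 0.8798224925994873)
```

Measurements agree across both views. The short hanger is the far one (board y -0.384 to -0.299, i.e. 85 mm) and its block is at (0.511,-0.344). The long one is nearer, with its block at (0.402,-0.347). Block tops are at 0.203, as expected. Rail axis height is 0.229 and its yaw 0.098, with the ring-to-left-band distance 236 mm (expected 235). Next: go to the long hanger.

Request:
arm_command(increments=[{"dx": -3, "dy": -3.5, "dz": -5, "wz": 0.15, "grip": 5}, {"dx": -6, "dy": -7, "dz": -5, "wz": 0.28, "grip": 5}, {"dx": -9, "dy": -10.5, "dz": -5, "wz": 0.42, "grip": 5}, {"dx": -12, "dy": -14, "dz": -5, "wz": 0.56, "grip": 5}, {"dx": -15, "dy": -17.5, "dz": -5, "wz": 0.7, "grip": 5}, {"dx": -18, "dy": -21, "dz": -5, "wz": 0.84, "grip": 5}, {"dx": -21, "dy": -24.5, "dz": -5, "wz": 0.98, "grip": 5}, {"dx": -24, "dy": -28, "dz": -5, "wz": 1.12, "grip": 5}, {"dx": -27, "dy": -31.5, "dz": -5, "wz": 1.243, "grip": 5}, {"dx": -29.6, "dy": -34.6, "dz": -5, "wz": 1.243, "grip": 5}])

```text
validation failed for argument at $.in...
```

Request:
arm_command(increments=[{"dx": -3.0, "dy": -3.5, "dz": -5.0, "wx": 0.0, "wy": 0.0, "wz": 0.15, "grip": 5.0}, {"dx": -6.0, "dy": -7.0, "dz": -5.0, "wx": 0.0, "wy": 0.0, "wz": 0.28, "grip": 5.0}, {"dx": -9.0, "dy": -10.5, "dz": -5.0, "wx": 0.0, "wy": 0.0, "wz": 0.42, "grip": 5.0}, {"dx": -12.0, "dy": -14.0, "dz": -5.0, "wx": 0.0, "wy": 0.0, "wz": 0.56, "grip": 5.0}, {"dx": -15.0, "dy": -17.5, "dz": -5.0, "wx": 0.0, "wy": 0.0, "wz": 0.7, "grip": 5.0}, {"dx": -18.0, "dy": -21.0, "dz": -5.0, "wx": 0.0, "wy": 0.0, "wz": 0.84, "grip": 5.0}, {"dx": -21.0, "dy": -24.5, "dz": -5.0, "wx": 0.0, "wy": 0.0, "wz": 0.98, "grip": 5.0}, {"dx": -24.0, "dy": -28.0, "dz": -5.0, "wx": 0.0, "wy": 0.0, "wz": 1.12, "grip": 5.0}, {"dx": -27.0, "dy": -31.5, "dz": -5.0, "wx": 0.0, "wy": 0.0, "wz": 1.243, "grip": 5.0}, {"dx": -29.6, "dy": -34.6, "dz": -5.0, "wx": 0.0, "wy": 0.0, "wz": 1.243, "grip": 5.0}])

```text
clock: 1.1
eef_pos: [0.3299, 0.0484, 0.2812]
tool_rot: [0.708, 0.706, 0.0, 0.0]
ft_force: [0.4, 0.7, 0.8]
grip_width: 0.0499
grasp_force: 0.0
```

Request:
arm_command(increments=[{"dx": -5.0, "dy": 0.9, "dz": 0.0, "wx": 0.0, "wy": 0.0, "wz": 0.0, "grip": 5.0}, {"dx": -10.0, "dy": 1.8, "dz": 0.0, "wx": 0.0, "wy": 0.0, "wz": 0.0, "grip": 5.0}, {"dx": -15.0, "dy": 2.7, "dz": 0.0, "wx": 0.0, "wy": 0.0, "wz": 0.0, "grip": 5.0}, {"dx": -20.0, "dy": 3.6, "dz": 0.0, "wx": 0.0, "wy": 0.0, "wz": 0.0, "grip": 5.0}, {"dx": -25.0, "dy": 4.5, "dz": 0.0, "wx": 0.0, "wy": 0.0, "wz": 0.0, "grip": 5.0}, {"dx": -30.0, "dy": 5.4, "dz": 0.0, "wx": 0.0, "wy": 0.0, "wz": 0.0, "grip": 5.0}, {"dx": -34.0, "dy": 6.3, "dz": 0.0, "wx": 0.0, "wy": 0.0, "wz": 0.0, "grip": 5.0}, {"dx": -38.0, "dy": 7.0, "dz": 1.0, "wx": 0.0, "wy": 0.0, "wz": 0.0, "grip": 5.0}, {"dx": -39.7, "dy": 7.2, "dz": 3.0, "wx": 0.0, "wy": 0.0, "wz": 0.0, "grip": 5.0}, {"dx": -39.7, "dy": 7.2, "dz": 4.0, "wx": 0.0, "wy": 0.0, "wz": 0.0, "grip": 5.0}])

```text
clock: 2.1
eef_pos: [0.401, -0.3482, 0.2384]
tool_rot: [0.708, 0.706, -0.0, -0.002]
ft_force: [-0.8, 0.2, -0.1]
grip_width: 0.0499
grasp_force: 0.0
```

Run:
```python
from h import *
o=monitor.get_obs();print(o["eef_pos"],o["joint_pos"])
p,d=viewer.camera("wrist");cv2.imwrite("pics/w1.png",p[:,:,::-1])
c=cal("wrist");uv,X=cloud(c,d)
for x0,x1 in((.37,.43),(.48,.55)):
    m=(X[:,0]>x0)&(X[:,0]<x1)&(X[:,1]<-.3)&(X[:,1]>-.4)&(X[:,2]>.195)&(X[:,2]<.208);A=X[m]
    if len(A): print(len(A),np.percentile(A,[2,98],axis=0).round(4),cv2.minAreaRect(np.float32(A[:,:2]*1000)))
```

```text
[ 0.40097306 -0.34823589  0.23843159] [-7.14965316e-01  3.02639819e-01  1.06965082e-01  1.37864835e+00
 -2.76971540e-04  8.59084741e-01]
1210 [[ 0.3904 -0.3629  0.1971]
 [ 0.4061 -0.3329  0.2031]] ((398.3101806640625, -348.40203857421875), (16.025320053100586, 31.745946884155273), 5.669806957244873)
1325 [[ 0.4992 -0.3593  0.1957]
 [ 0.515  -0.3291  0.2027]] ((507.5720520019531, -344.6665344238281), (16.117839813232422, 32.5206298828125), 6.708393096923828)
```

View pics/w1.png

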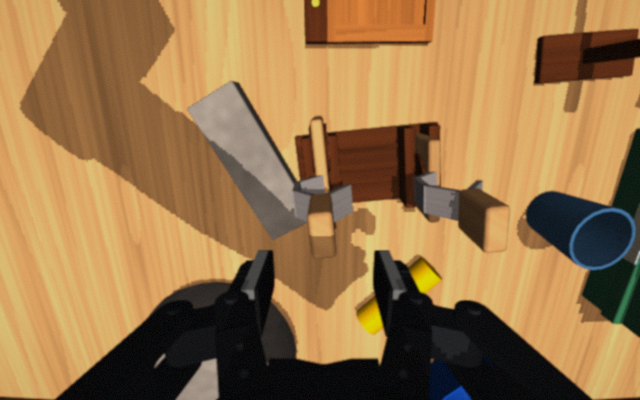

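The wrist view shows the grasp block at (320,225) between the open fingers and the short hanger's block at (483,218). Both are yawed about 0.1 rad. I turn -0.1, descend and grip.

Request:
arm_command(increments=[{"dx": -0.1, "dy": -0.3, "dz": 0.0, "wx": 0.0, "wy": 0.0, "wz": -0.1, "grip": 5.0}, {"dx": -0.1, "dy": -0.3, "dz": 2.0, "wx": 0.0, "wy": 0.0, "wz": -0.1, "grip": 5.0}, {"dx": -0.1, "dy": -0.3, "dz": 4.0, "wx": 0.0, "wy": 0.0, "wz": -0.1, "grip": 5.0}, {"dx": -0.1, "dy": -0.3, "dz": 6.0, "wx": 0.0, "wy": 0.0, "wz": -0.1, "grip": 5.0}, {"dx": -0.1, "dy": -0.3, "dz": 7.5, "wx": 0.0, "wy": 0.0, "wz": -0.1, "grip": 5.0}, {"dx": -0.1, "dy": -0.3, "dz": 7.5, "wx": 0.0, "wy": 0.0, "wz": -0.1, "grip": 5.0}, {"dx": -0.1, "dy": -0.3, "dz": 7.5, "wx": 0.0, "wy": 0.0, "wz": -0.1, "grip": 1.0}, {"dx": -0.1, "dy": -0.3, "dz": 7.5, "wx": 0.0, "wy": 0.0, "wz": -0.1, "grip": 1.0}, {"dx": -0.1, "dy": -0.3, "dz": 7.5, "wx": 0.0, "wy": 0.0, "wz": -0.1, "grip": 1.0}, {"dx": -0.1, "dy": -0.3, "dz": 7.5, "wx": 0.0, "wy": 0.0, "wz": -0.1, "grip": 1.0}])

```text
clock: 3.15
eef_pos: [0.3997, -0.348, 0.1679]
tool_rot: [0.671, 0.742, 0.0, 0.002]
ft_force: [0.0, 0.7, 4.9]
grip_width: 0.0152
grasp_force: 59.2
```

Request:
arm_command(increments=[{"dx": 0.0, "dy": 0.0, "dz": 0.0, "wx": 0.0, "wy": 0.0, "wz": 0.0, "grip": 1.0}, {"dx": 0.0, "dy": 0.0, "dz": 0.0, "wx": 0.0, "wy": 0.0, "wz": 0.0, "grip": 1.0}, {"dx": 0.0, "dy": 0.0, "dz": 0.0, "wx": 0.0, "wy": 0.0, "wz": 0.0, "grip": 1.0}])

```text
clock: 3.45
eef_pos: [0.3996, -0.348, 0.1679]
tool_rot: [0.671, 0.742, 0.0, 0.001]
ft_force: [-0.4, 0.8, 5.8]
grip_width: 0.0153
grasp_force: 59.3
```

Request:
arm_command(increments=[{"dx": 0.0, "dy": 0.0, "dz": -2.0, "wx": 0.0, "wy": 0.0, "wz": 0.0, "grip": 1.0}, {"dx": 0.0, "dy": 0.0, "dz": -4.5, "wx": 0.0, "wy": 0.0, "wz": 0.0, "grip": 1.0}, {"dx": 0.0, "dy": 0.0, "dz": -7.0, "wx": 0.0, "wy": 0.0, "wz": 0.0, "grip": 1.0}, {"dx": 0.0, "dy": 0.0, "dz": -9.5, "wx": 0.0, "wy": 0.0, "wz": 0.0, "grip": 1.0}, {"dx": 1.0, "dy": 0.0, "dz": -12.0, "wx": 0.0, "wy": 0.0, "wz": 0.0, "grip": 1.0}, {"dx": 4.0, "dy": 0.0, "dz": -12.0, "wx": 0.0, "wy": 0.0, "wz": 0.0, "grip": 1.0}, {"dx": 8.0, "dy": 0.0, "dz": -12.0, "wx": 0.0, "wy": 0.0, "wz": 0.0, "grip": 1.0}, {"dx": 12.0, "dy": 0.0, "dz": -12.0, "wx": 0.0, "wy": 0.0, "wz": 0.0, "grip": 1.0}, {"dx": 16.0, "dy": 0.0, "dz": -12.0, "wx": 0.0, "wy": 0.0, "wz": 0.0, "grip": 1.0}, {"dx": 18.9, "dy": 0.0, "dz": -12.0, "wx": 0.0, "wy": 0.0, "wz": 0.0, "grip": 1.0}])

```text
clock: 4.45
eef_pos: [0.379, -0.1574, 0.2861]
tool_rot: [0.671, 0.742, 0.0, -0.001]
ft_force: [0.7, -0.4, -0.9]
grip_width: 0.0153
grasp_force: 58.9
```

Request:
arm_command(increments=[{"dx": 0.0, "dy": 2.5, "dz": 0.0, "wx": 0.0, "wy": 0.0, "wz": 0.0, "grip": 1.0}, {"dx": 0.0, "dy": 5.5, "dz": 0.0, "wx": 0.0, "wy": 0.0, "wz": 0.0, "grip": 1.0}, {"dx": 0.0, "dy": 8.5, "dz": 0.0, "wx": 0.0, "wy": 0.0, "wz": 0.0, "grip": 1.0}, {"dx": 0.0, "dy": 11.5, "dz": 0.0, "wx": 0.0, "wy": 0.0, "wz": 0.0, "grip": 1.0}, {"dx": 0.0, "dy": 14.5, "dz": 0.0, "wx": 0.0, "wy": 0.0, "wz": 0.0, "grip": 1.0}, {"dx": 0.0, "dy": 17.5, "dz": 0.0, "wx": 0.0, "wy": 0.0, "wz": 0.0, "grip": 1.0}, {"dx": 0.0, "dy": 20.0, "dz": 0.0, "wx": 0.0, "wy": 0.0, "wz": 0.0, "grip": 1.0}, {"dx": 0.0, "dy": 22.3, "dz": 0.0, "wx": 0.0, "wy": 0.0, "wz": 0.0, "grip": 1.0}, {"dx": 0.0, "dy": 22.3, "dz": 0.0, "wx": 0.0, "wy": 0.0, "wz": 0.0, "grip": 1.0}])

```text
clock: 5.35
eef_pos: [0.6038, -0.1366, 0.2841]
tool_rot: [0.67, 0.742, -0.0, -0.001]
ft_force: [-1.0, 0.5, -2.1]
grip_width: 0.0153
grasp_force: 59.7
```

Run:
```python
from h import *
o=monitor.get_obs();print(o["eef_pos"],o["tool_rot"],o["joint_pos"])
out=[]
for n in("scene","top"):
    p,d=viewer.camera(n);np.savez(n+"1.npz",p=p,d=d)
    a=p[120:240,160:320] if n=="scene" else p[80:200,300:460]
    out.append(cv2.resize(a,(640,480),interpolation=cv2.INTER_CUBIC)[:,:,::-1])
    c=cal(n);uv,X=cloud(c,d)
    # hook steel / rail top heights near ring
    L=np.array([.659,.1601]);R=np.array([.6821,-.075]);t=(L-R)/np.linalg.norm(L-R)
    for s in(-.1,-.02,.05,.12,.2):
        q=R+t*s;m=(np.linalg.norm(X[:,:2]-q,axis=1)<.012)&(X[:,2]>.2)&(X[:,2]<.26);A=X[m]
        if len(A):print(n,s,len(A),"ztop",np.percentile(A[:,2],90).round(4),"perp x off",np.median((A[:,:2]-q)@np.array([t[1],-t[0]])).round(4))
cv2.imwrite("pics/h1.png",cv2.resize(np.hstack(out),(800,300)))
```

```text
[ 0.60383823 -0.13664207  0.28413965] [ 6.70408167e-01  7.41992040e-01 -2.66041670e-04 -7.94973583e-04] [-2.22695708e-01  4.81493302e-01  4.89478578e-01  1.58042832e+00
  3.15201552e-04  1.24682216e+00]
scene -0.1 29 ztop 0.2349 perp x off 0.0042
scene -0.02 31 ztop 0.236 perp x off 0.0056
scene 0.05 36 ztop 0.2354 perp x off 0.004
scene 0.12 40 ztop 0.2358 perp x off 0.0048
scene 0.2 40 ztop 0.2359 perp x off 0.0048
top -0.02 43 ztop 0.2355 perp x off -0.0011
top 0.05 44 ztop 0.2358 perp x off -0.0013
top 0.12 43 ztop 0.2365 perp x off -0.0015
top 0.2 46 ztop 0.2357 perp x off -0.0015
```

View pics/h1.png

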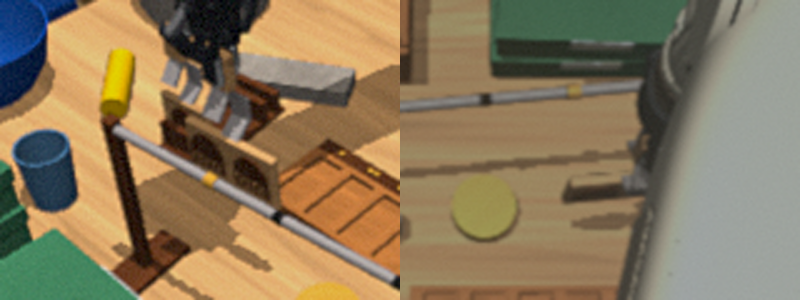

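Run:
```python
from h import *
d=np.load("scene1.npz")["d"];uv,X=cloud(cal("scene"),d)
xt=np.array([-.0998,.995]);yt=np.array([.995,.0998]);q=X[:,:2]-[.6038,-.1366];a=q@xt;b=q@yt
for lo,hi in((-.06,-.02),(.02,.06)):
    m=(abs(b)<.012)&(a>lo)&(a<hi)&(X[:,2]>.1)&(X[:,2]<.24);print("board top",m.sum(),np.percentile(X[m,2],[2,98]))
m=(abs(b)<.015)&(abs(a)<.09)&(X[:,2]>.14)&(X[:,2]<.19);print("board a-range",np.percentile(a[m],[1,99]),np.median(b[m]))
m=(abs(a)<.012)&(abs(b)<.035)&(X[:,2]>.205)&(X[:,2]<.27)
for z in np.arange(.205,.27,.01):
    k=m&(X[:,2]>=z)&(X[:,2]<z+.01);print(z.round(3),k.sum(),np.percentile(b[k],[5,95]).round(3) if k.any() else "")
```

```text
board top 190 [0.13382526 0.20110211]
board top 223 [0.13267032 0.20177149]
board a-range [-0.06251315  0.06522507] 0.008983806596916166
0.205 42 [-0.016 -0.003]
0.215 23 [-0.021 -0.015]
0.225 21 [-0.022 -0.017]
0.235 19 [-0.021  0.024]
0.245 40 [-0.016  0.025]
0.255 44 [-0.006  0.018]
0.265 18 [-0.004  0.01 ]
```

Request:
arm_command(increments=[{"dx": 0.0, "dy": 0.0, "dz": -0.4, "wx": 0.0, "wy": 0.0, "wz": 0.0, "grip": 1.0}, {"dx": 0.0, "dy": 2.0, "dz": -0.4, "wx": 0.0, "wy": 0.0, "wz": 0.0, "grip": 1.0}, {"dx": 0.0, "dy": 4.0, "dz": -0.4, "wx": 0.0, "wy": 0.0, "wz": 0.0, "grip": 1.0}, {"dx": 0.0, "dy": 6.0, "dz": -0.4, "wx": 0.0, "wy": 0.0, "wz": 0.0, "grip": 1.0}, {"dx": 0.0, "dy": 7.5, "dz": -0.4, "wx": 0.0, "wy": 0.0, "wz": 0.0, "grip": 1.0}, {"dx": 0.0, "dy": 8.4, "dz": -0.4, "wx": 0.0, "wy": 0.0, "wz": 0.0, "grip": 1.0}, {"dx": 0.0, "dy": 8.4, "dz": -0.4, "wx": 0.0, "wy": 0.0, "wz": 0.0, "grip": 1.0}, {"dx": 0.0, "dy": 8.4, "dz": -0.4, "wx": 0.0, "wy": 0.0, "wz": 0.0, "grip": 1.0}])

```text
clock: 6.25
eef_pos: [0.6848, -0.1291, 0.2908]
tool_rot: [0.671, 0.741, -0.0, 0.0]
ft_force: [-0.3, 0.1, -0.6]
grip_width: 0.0155
grasp_force: 59.8
```

Run:
```python
from h import *
o=monitor.get_obs();e=o["eef_pos"];print(e,o["ft_force"])
p,d=viewer.camera("scene");cv2.imwrite("pics/h2.png",cv2.resize(p[130:230,180:313],(800,600),interpolation=cv2.INTER_CUBIC)[:,:,::-1])
uv,X=cloud(cal("scene"),d)
xt=np.array([-.0998,.995]);yt=np.array([.995,.0998]);q=X[:,:2]-e[:2];a=q@xt;b=q@yt
for lo,hi in((-.06,-.02),(.02,.06)):
    m=(abs(b)<.012)&(a>lo)&(a<hi)&(X[:,2]>.1)&(X[:,2]<.22);print("board top",m.sum(),np.percentile(X[m,2],[2,98]))
m=(a>.035)&(a<.1)&(abs(b)<.03)&(X[:,2]>.226);print("rail b",np.percentile(b[m],[5,50,95]),X[m,2].max())
```

```text
[ 0.68476301 -0.12909155  0.29080833] [-0.30606756  0.05625836 -0.55503525]
board top 207 [0.13335014 0.20766797]
board top 248 [0.13402758 0.20874589]
rail b [-0.02488081 -0.00045847  0.02316491] 0.6976210066550274
```

View pics/h2.png

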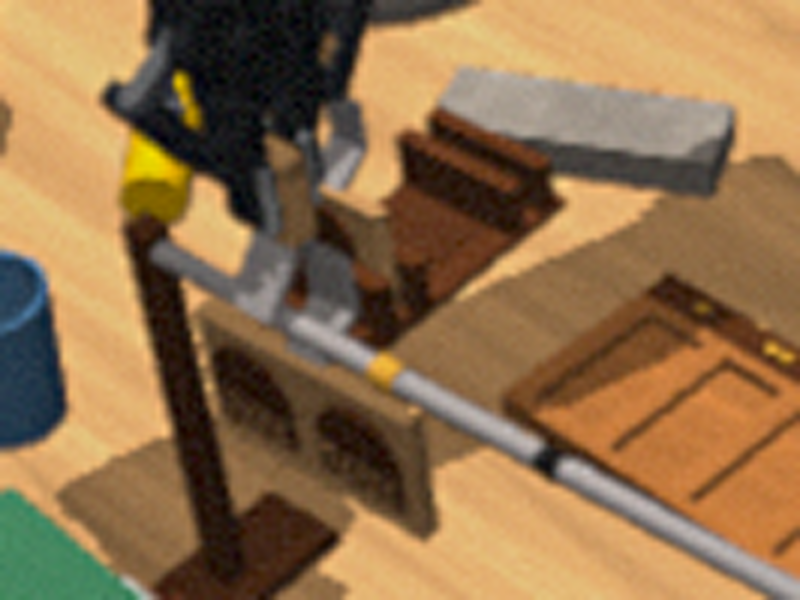

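The crop shows the hook over the rail at (300,285), right of the ring at (385,368). I lower it.

Request:
arm_command(increments=[{"dx": 0.0, "dy": 0.1, "dz": 1.0, "wx": 0.0, "wy": 0.0, "wz": 0.0, "grip": 1.0}, {"dx": 0.0, "dy": 0.1, "dz": 2.0, "wx": 0.0, "wy": 0.0, "wz": 0.0, "grip": 1.0}, {"dx": 0.0, "dy": 0.1, "dz": 2.8, "wx": 0.0, "wy": 0.0, "wz": 0.0, "grip": 1.0}, {"dx": 0.0, "dy": 0.1, "dz": 3.2, "wx": 0.0, "wy": 0.0, "wz": 0.0, "grip": 1.0}, {"dx": 0.0, "dy": 0.1, "dz": 3.4, "wx": 0.0, "wy": 0.0, "wz": 0.0, "grip": 1.0}, {"dx": 0.0, "dy": 0.1, "dz": 3.4, "wx": 0.0, "wy": 0.0, "wz": 0.0, "grip": 1.0}, {"dx": 0.0, "dy": 0.1, "dz": 3.4, "wx": 0.0, "wy": 0.0, "wz": 0.0, "grip": 1.0}])

```text
clock: 7.0
eef_pos: [0.6864, -0.1288, 0.2568]
tool_rot: [0.671, 0.742, 0.0, 0.0]
ft_force: [0.4, -0.2, -0.8]
grip_width: 0.0154
grasp_force: 59.8
```

Request:
arm_command(increments=[{"dx": 0.0, "dy": 0.05, "dz": 0.1, "wx": 0.0, "wy": 0.0, "wz": 0.0, "grip": 1.0}, {"dx": 0.0, "dy": 0.1, "dz": 0.2, "wx": 0.0, "wy": 0.0, "wz": 0.0, "grip": 1.0}, {"dx": 0.0, "dy": 0.1, "dz": 0.2, "wx": 0.0, "wy": 0.0, "wz": 0.0, "grip": 1.0}])

```text
clock: 7.3
eef_pos: [0.6877, -0.1286, 0.2549]
tool_rot: [0.671, 0.742, 0.0, 0.001]
ft_force: [0.2, 0.0, 1.6]
grip_width: 0.0153
grasp_force: 60.2
```

Request:
arm_command(increments=[{"dx": 1.0, "dy": 0.0, "dz": 0.0, "wx": 0.0, "wy": 0.0, "wz": 0.0, "grip": 1.0}, {"dx": 3.0, "dy": 0.0, "dz": 0.0, "wx": 0.0, "wy": 0.0, "wz": 0.0, "grip": 1.0}, {"dx": 5.0, "dy": 0.0, "dz": 0.0, "wx": 0.0, "wy": 0.0, "wz": 0.0, "grip": 1.0}, {"dx": 7.0, "dy": 0.0, "dz": 0.0, "wx": 0.0, "wy": 0.0, "wz": 0.0, "grip": 1.0}, {"dx": 9.0, "dy": 0.0, "dz": 0.0, "wx": 0.0, "wy": 0.0, "wz": 0.0, "grip": 1.0}, {"dx": 11.0, "dy": 0.05, "dz": 0.0, "wx": 0.0, "wy": 0.0, "wz": 0.0, "grip": 1.0}, {"dx": 13.0, "dy": 0.05, "dz": 0.0, "wx": 0.0, "wy": 0.0, "wz": 0.0, "grip": 1.0}, {"dx": 15.0, "dy": 0.1, "dz": 0.0, "wx": 0.0, "wy": 0.0, "wz": 0.0, "grip": 1.0}, {"dx": 15.0, "dy": 0.1, "dz": 0.0, "wx": 0.0, "wy": 0.0, "wz": 0.0, "grip": 1.0}])

```text
clock: 8.2
eef_pos: [0.6726, 0.0256, 0.2549]
tool_rot: [0.669, 0.743, 0.001, -0.002]
ft_force: [-2.0, 4.3, 6.1]
grip_width: 0.0151
grasp_force: 60.7
```

Request:
arm_command(increments=[{"dx": 1.0, "dy": 0.0, "dz": 0.0, "wx": 0.0, "wy": 0.0, "wz": 0.0, "grip": 1.0}, {"dx": 3.0, "dy": 0.0, "dz": 0.0, "wx": 0.0, "wy": 0.0, "wz": 0.0, "grip": 1.0}, {"dx": 5.0, "dy": 0.0, "dz": 0.0, "wx": 0.0, "wy": 0.0, "wz": 0.0, "grip": 1.0}, {"dx": 7.0, "dy": 0.0, "dz": 0.0, "wx": 0.0, "wy": 0.0, "wz": 0.0, "grip": 1.0}, {"dx": 9.0, "dy": 0.05, "dz": 0.0, "wx": 0.0, "wy": 0.0, "wz": 0.0, "grip": 1.0}, {"dx": 11.0, "dy": 0.05, "dz": 0.0, "wx": 0.0, "wy": 0.0, "wz": 0.0, "grip": 1.0}, {"dx": 12.5, "dy": 0.05, "dz": 0.0, "wx": 0.0, "wy": 0.0, "wz": 0.0, "grip": 1.0}, {"dx": 13.4, "dy": 0.05, "dz": 0.0, "wx": 0.0, "wy": 0.0, "wz": 0.0, "grip": 1.0}, {"dx": 13.4, "dy": 0.05, "dz": 0.0, "wx": 0.0, "wy": 0.0, "wz": 0.0, "grip": 1.0}, {"dx": 13.4, "dy": 0.05, "dz": 0.0, "wx": 0.0, "wy": 0.0, "wz": 0.0, "grip": 1.0}])

```text
clock: 9.2
eef_pos: [0.6599, 0.1551, 0.2548]
tool_rot: [0.671, 0.742, 0.0, -0.001]
ft_force: [-0.5, -1.7, 4.8]
grip_width: 0.0155
grasp_force: 61.0
```

Run:
```python
from h import *
o=monitor.get_obs();e=o["eef_pos"];print(e,o["ft_force"],o["tool_rot"])
p,d=viewer.camera("scene");cv2.imwrite("pics/h3.png",cv2.resize(p[160:270,240:400],(800,550),interpolation=cv2.INTER_CUBIC)[:,:,::-1])
uv,X=cloud(cal("scene"),d)
xt=np.array([-.0998,.995]);yt=np.array([.995,.0998]);q=X[:,:2]-[.659,.1601];a=q@xt;b=q@yt
m=(abs(b)<.015)&(abs(a)<.09)&(X[:,2]>.1)&(X[:,2]<.165);print("board along rail rel. band",np.percentile(a[m],[1,99]),X[m,2].min())
```

```text
[0.65985736 0.15508282 0.254771  ] [-0.52642976 -1.6604731   4.80816137] [ 6.70640633e-01  7.41782021e-01  1.64761482e-04 -7.39379783e-04]
board along rail rel. band [-0.06744957  0.05888547] 0.10001048923692857
```

View pics/h3.png

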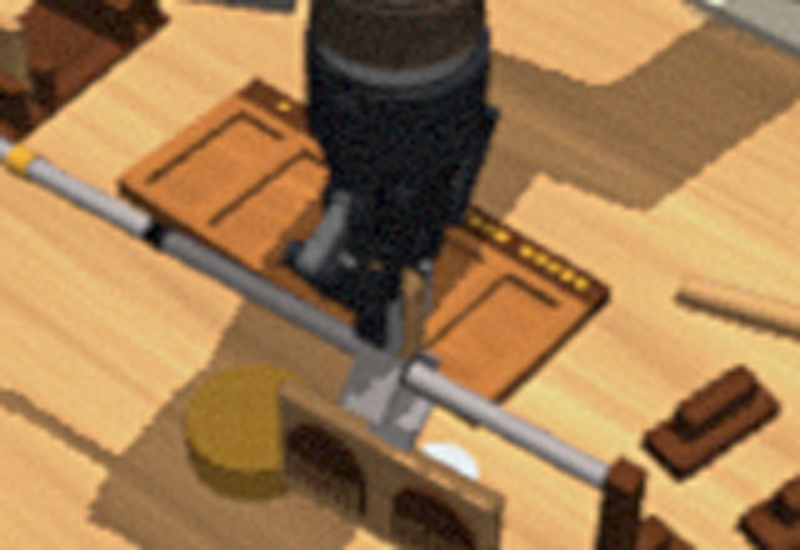

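Request:
arm_command(increments=[{"dx": 0.2, "dy": 0.0, "dz": 0.0, "wx": 0.0, "wy": 0.0, "wz": 0.0, "grip": 1.0}, {"dx": 0.45, "dy": 0.0, "dz": 0.0, "wx": 0.0, "wy": 0.0, "wz": 0.0, "grip": 1.0}, {"dx": 0.45, "dy": 0.0, "dz": 0.0, "wx": 0.0, "wy": 0.0, "wz": 0.0, "grip": 1.0}, {"dx": 0.45, "dy": 0.0, "dz": 0.0, "wx": 0.0, "wy": 0.0, "wz": 0.0, "grip": 3.5}, {"dx": 0.45, "dy": 0.0, "dz": 0.0, "wx": 0.0, "wy": 0.0, "wz": 0.0, "grip": 3.5}, {"dx": 0.45, "dy": 0.0, "dz": 0.0, "wx": 0.0, "wy": 0.0, "wz": 0.0, "grip": 3.5}, {"dx": 0.45, "dy": 0.0, "dz": -1.0, "wx": 0.0, "wy": 0.0, "wz": 0.0, "grip": 3.5}, {"dx": 0.45, "dy": 0.0, "dz": -2.5, "wx": 0.0, "wy": 0.0, "wz": 0.0, "grip": 3.5}, {"dx": 0.45, "dy": 0.0, "dz": -4.5, "wx": 0.0, "wy": 0.0, "wz": 0.0, "grip": 3.5}, {"dx": 0.45, "dy": 0.0, "dz": -6.5, "wx": 0.0, "wy": 0.0, "wz": 0.0, "grip": 3.5}])

```text
clock: 10.25
eef_pos: [0.6598, 0.1589, 0.3204]
tool_rot: [0.671, 0.742, 0.0, -0.0]
ft_force: [0.0, 0.6, -0.0]
grip_width: 0.0351
grasp_force: 0.0
```

Request:
arm_command(increments=[{"dx": 0.0, "dy": -3.0, "dz": 0.0, "wx": 0.0, "wy": 0.0, "wz": 0.0, "grip": 5.0}, {"dx": 0.0, "dy": -7.0, "dz": 0.0, "wx": 0.0, "wy": 0.0, "wz": 0.0, "grip": 5.0}, {"dx": -3.0, "dy": -11.0, "dz": 0.0, "wx": 0.0, "wy": 0.0, "wz": 0.0, "grip": 5.0}, {"dx": -6.0, "dy": -14.0, "dz": 0.0, "wx": 0.0, "wy": 0.0, "wz": 0.0, "grip": 5.0}, {"dx": -10.0, "dy": -17.0, "dz": 0.0, "wx": 0.0, "wy": 0.0, "wz": 0.0, "grip": 5.0}, {"dx": -14.0, "dy": -19.0, "dz": 0.0, "wx": 0.0, "wy": 0.0, "wz": 0.0, "grip": 5.0}, {"dx": -18.5, "dy": -20.0, "dz": 0.0, "wx": 0.0, "wy": 0.0, "wz": 0.0, "grip": 5.0}, {"dx": -23.0, "dy": -20.0, "dz": 0.0, "wx": 0.0, "wy": 0.0, "wz": 0.0, "grip": 5.0}, {"dx": -27.5, "dy": -20.0, "dz": 0.0, "wx": 0.0, "wy": 0.0, "wz": 0.0, "grip": 5.0}, {"dx": -32.0, "dy": -20.0, "dz": 0.0, "wx": 0.0, "wy": 0.0, "wz": 0.0, "grip": 5.0}])

```text
clock: 11.25
eef_pos: [0.4931, -0.1812, 0.3205]
tool_rot: [0.671, 0.742, 0.001, 0.001]
ft_force: [0.5, 0.4, -0.0]
grip_width: 0.0502
grasp_force: 0.0
```

Run:
```python
from h import *
o=monitor.get_obs();e=o["eef_pos"];print(e,o["ft_force"],o["tool_rot"])
p,d=viewer.camera("scene");cv2.imwrite("pics/h4.png",cv2.resize(p[160:270,240:400],(800,550),interpolation=cv2.INTER_CUBIC)[:,:,::-1])
uv,X=cloud(cal("scene"),d)
xt=np.array([-.0998,.995]);yt=np.array([.995,.0998]);q=X[:,:2]-[.659,.1601];a=q@xt;b=q@yt
m=(abs(b)<.02)&(abs(a)<.09)&(X[:,2]>.1)&(X[:,2]<.165);print("board rel band",np.percentile(a[m],[1,99]),np.median(b[m]),X[m,2].min())
m=(abs(b)<.02)&(abs(a)<.09)&(X[:,2]>.245);print("block",a[m].mean(),np.median(b[m]),X[m,2].max())
```

```text
[ 0.49305156 -0.18123739  0.32054445] [ 0.51762005  0.37196023 -0.00111312] [6.70787893e-01 7.41648692e-01 6.57285381e-04 6.22787985e-04]
board rel band [-0.06668384  0.06096726] 0.00920762953685278 0.10026065380437787
block -0.0009511934889479069 0.008602239911079551 0.2907278865317976
```

Request:
arm_command(increments=[{"dx": -4.0, "dy": -0.2, "dz": 0.0, "wx": 0.0, "wy": 0.0, "wz": 0.0, "grip": 5.0}, {"dx": -8.0, "dy": -0.2, "dz": 1.0, "wx": 0.0, "wy": 0.0, "wz": 0.0, "grip": 5.0}, {"dx": -12.0, "dy": -0.2, "dz": 3.0, "wx": 0.0, "wy": 0.0, "wz": 0.0, "grip": 5.0}, {"dx": -15.0, "dy": -0.2, "dz": 5.0, "wx": 0.0, "wy": 0.0, "wz": 0.0, "grip": 5.0}, {"dx": -16.4, "dy": -0.2, "dz": 7.0, "wx": 0.0, "wy": 0.0, "wz": 0.0, "grip": 5.0}, {"dx": -16.4, "dy": -0.2, "dz": 7.5, "wx": 0.0, "wy": 0.0, "wz": 0.0, "grip": 5.0}, {"dx": -16.4, "dy": -0.2, "dz": 7.5, "wx": 0.0, "wy": 0.0, "wz": 0.0, "grip": 5.0}])

```text
clock: 12.0
eef_pos: [0.507, -0.3423, 0.2437]
tool_rot: [0.671, 0.742, 0.0, -0.001]
ft_force: [0.3, -0.4, -0.8]
grip_width: 0.0499
grasp_force: 0.0
```

Run:
```python
from h import *
o=monitor.get_obs();e=o["eef_pos"];print(e)
p,d=viewer.camera("wrist");uv,X=cloud(cal("wrist"),d)
m=(abs(X[:,0]-.508)<.03)&(abs(X[:,1]+.345)<.04)&(X[:,2]>.195)&(X[:,2]<.208);A=X[m]
r=cv2.minAreaRect(np.float32(A[:,:2]*1000));print(len(A),r,A[:,2].max())
xt=np.array([-.0998,.995]);yt=np.array([.995,.0998]);D=np.array(r[0])/1000-e[:2];print("dx,dy cm",D@xt*100,D@yt*100)
```

```text
[ 0.50704882 -0.34228625  0.2436566 ]
1162 ((510.19140625, -346.7124938964844), (15.552051544189453, 31.961624145507812), 5.556260585784912) 0.20604848166789994
dx,dy cm -0.471774482064334 0.26851302668026206
```

Small correction (-0.4, +0.2), then down 7.6 and grip.

Request:
arm_command(increments=[{"dx": -0.4, "dy": 0.2, "dz": 2.0, "wx": 0.0, "wy": 0.0, "wz": 0.0, "grip": 5.0}, {"dx": -0.4, "dy": 0.2, "dz": 4.5, "wx": 0.0, "wy": 0.0, "wz": 0.0, "grip": 5.0}, {"dx": -0.4, "dy": 0.2, "dz": 6.5, "wx": 0.0, "wy": 0.0, "wz": 0.0, "grip": 5.0}, {"dx": -0.4, "dy": 0.2, "dz": 7.6, "wx": 0.0, "wy": 0.0, "wz": 0.0, "grip": 5.0}, {"dx": -0.4, "dy": 0.2, "dz": 7.6, "wx": 0.0, "wy": 0.0, "wz": 0.0, "grip": 5.0}, {"dx": -0.4, "dy": 0.2, "dz": 7.6, "wx": 0.0, "wy": 0.0, "wz": 0.0, "grip": 1.0}, {"dx": -0.4, "dy": 0.2, "dz": 7.6, "wx": 0.0, "wy": 0.0, "wz": 0.0, "grip": 1.0}, {"dx": -0.4, "dy": 0.2, "dz": 7.6, "wx": 0.0, "wy": 0.0, "wz": 0.0, "grip": 1.0}, {"dx": -0.4, "dy": 0.2, "dz": 7.6, "wx": 0.0, "wy": 0.0, "wz": 0.0, "grip": 1.0}, {"dx": -0.4, "dy": 0.2, "dz": 7.6, "wx": 0.0, "wy": 0.0, "wz": 0.0, "grip": 1.0}])

```text
clock: 13.05
eef_pos: [0.5107, -0.3475, 0.1703]
tool_rot: [0.671, 0.742, 0.0, 0.002]
ft_force: [0.0, 0.0, 6.3]
grip_width: 0.0156
grasp_force: 59.3
```

Request:
arm_command(increments=[{"dx": 0.0, "dy": 0.0, "dz": -2.0, "wx": 0.0, "wy": 0.0, "wz": 0.0, "grip": 1.0}, {"dx": 0.0, "dy": 0.0, "dz": -4.5, "wx": 0.0, "wy": 0.0, "wz": 0.0, "grip": 1.0}, {"dx": 0.0, "dy": 0.0, "dz": -7.0, "wx": 0.0, "wy": 0.0, "wz": 0.0, "grip": 1.0}, {"dx": 0.0, "dy": 0.0, "dz": -9.5, "wx": 0.0, "wy": 0.0, "wz": 0.0, "grip": 1.0}, {"dx": 1.0, "dy": 0.0, "dz": -12.3, "wx": 0.0, "wy": 0.0, "wz": 0.0, "grip": 1.0}, {"dx": 4.0, "dy": 1.0, "dz": -12.3, "wx": 0.0, "wy": 0.0, "wz": 0.0, "grip": 1.0}, {"dx": 8.0, "dy": 3.0, "dz": -12.3, "wx": 0.0, "wy": 0.0, "wz": 0.0, "grip": 1.0}, {"dx": 12.0, "dy": 5.5, "dz": -12.3, "wx": 0.0, "wy": 0.0, "wz": 0.0, "grip": 1.0}, {"dx": 16.0, "dy": 8.5, "dz": -12.3, "wx": 0.0, "wy": 0.0, "wz": 0.0, "grip": 1.0}, {"dx": 19.8, "dy": 11.3, "dz": -12.3, "wx": 0.0, "wy": 0.0, "wz": 0.0, "grip": 1.0}])

```text
clock: 14.05
eef_pos: [0.6029, -0.1369, 0.2913]
tool_rot: [0.671, 0.741, 0.0, -0.0]
ft_force: [0.2, -1.0, -1.3]
grip_width: 0.0151
grasp_force: 58.9
```

Run:
```python
from h import *
p,d=viewer.camera("scene");o=monitor.get_obs();e=o["eef_pos"];print(e,o["ft_force"])
uv,X=cloud(cal("scene"),d)
xt=np.array([-.0998,.995]);yt=np.array([.995,.0998]);q=X[:,:2]-e[:2];a=q@xt;b=q@yt
for lo,hi in((-.04,-.02),(.02,.04)):
    m=(abs(b)<.012)&(a>lo)&(a<hi)&(X[:,2]>.1)&(X[:,2]<.25);print("board top",m.sum(),np.percentile(X[m,2],[2,98]))
m=(abs(b)<.015)&(abs(a)<.09)&(X[:,2]>.14)&(X[:,2]<.19);print("board a",np.percentile(a[m],[1,99]),np.median(b[m]))
D=np.array([.687,-.131])-e[:2];print("to load",D@xt*100,D@yt*100)
```

```text
[ 0.60647622 -0.12937016  0.29042786] [ 2.71388366  2.7259666  -1.61811297]
board top 100 [0.13310358 0.20602092]
board top 147 [0.13051994 0.20643677]
board a [-0.0447625  0.0380524] 0.003789851673308592
to load -0.9657960822382711 7.995850176867557
```

Request:
arm_command(increments=[{"dx": 0.0, "dy": 0.0, "dz": 0.0, "wx": 0.0, "wy": 0.0, "wz": 0.0, "grip": 1.0}, {"dx": 0.0, "dy": 2.0, "dz": 0.0, "wx": 0.0, "wy": 0.0, "wz": 0.0, "grip": 1.0}, {"dx": 0.0, "dy": 4.0, "dz": 0.0, "wx": 0.0, "wy": 0.0, "wz": 0.0, "grip": 1.0}, {"dx": 0.0, "dy": 6.0, "dz": 0.0, "wx": 0.0, "wy": 0.0, "wz": 0.0, "grip": 1.0}, {"dx": 0.0, "dy": 7.5, "dz": 0.0, "wx": 0.0, "wy": 0.0, "wz": 0.0, "grip": 1.0}, {"dx": 0.0, "dy": 8.3, "dz": 0.0, "wx": 0.0, "wy": 0.0, "wz": 0.0, "grip": 1.0}, {"dx": 0.0, "dy": 8.3, "dz": 0.0, "wx": 0.0, "wy": 0.0, "wz": 0.0, "grip": 1.0}, {"dx": 0.0, "dy": 8.3, "dz": 0.0, "wx": 0.0, "wy": 0.0, "wz": 0.0, "grip": 1.0}])

```text
clock: 14.9
eef_pos: [0.6844, -0.1315, 0.2908]
tool_rot: [0.671, 0.741, -0.0, -0.0]
ft_force: [0.6, 0.4, -0.9]
grip_width: 0.0149
grasp_force: 59.3
```

Run:
```python
from h import *
o=monitor.get_obs();e=o["eef_pos"];print(e,o["ft_force"])
p,d=viewer.camera("scene");cv2.imwrite("pics/h5.png",cv2.resize(p[130:230,180:313],(800,600),interpolation=cv2.INTER_CUBIC)[:,:,::-1])
uv,X=cloud(cal("scene"),d)
xt=np.array([-.0998,.995]);yt=np.array([.995,.0998]);q=X[:,:2]-e[:2];a=q@xt;b=q@yt
m=(abs(b)<.012)&(abs(a)>.02)&(abs(a)<.04)&(X[:,2]>.1)&(X[:,2]<.22);print("board top",m.sum(),np.percentile(X[m,2],[2,98]))
m=(abs(b)<.015)&(abs(a)<.09)&(X[:,2]>.14)&(X[:,2]<.19);print("board a",np.percentile(a[m],[1,99]),np.median(b[m]))
D=np.array([.687,-.131])-e[:2];print("to load",D@xt*100,D@yt*100)
```

```text
[ 0.68443726 -0.13153638  0.29079061] [ 0.58631255  0.38104988 -0.87313468]
board top 220 [0.13085218 0.2055268 ]
board a [-0.08933023  0.04526195] 0.008122709623955001
to load 0.02779403966862165 0.26034600976654665
```

View pics/h5.png

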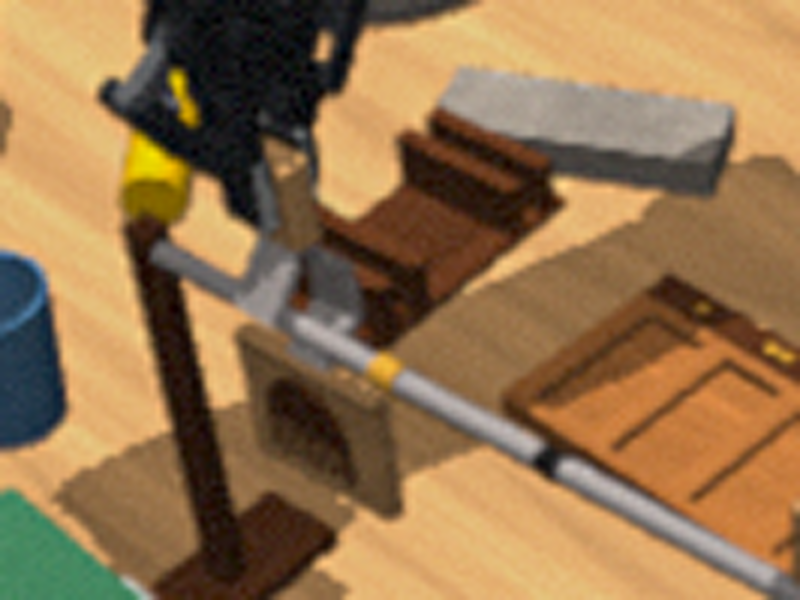

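The short hanger's hook is over the rail at (300,290), right of the ring. I lower it, then slide 14.7 cm.

Request:
arm_command(increments=[{"dx": 0.0, "dy": 0.1, "dz": 1.0, "wx": 0.0, "wy": 0.0, "wz": 0.0, "grip": 1.0}, {"dx": 0.0, "dy": 0.2, "dz": 2.0, "wx": 0.0, "wy": 0.0, "wz": 0.0, "grip": 1.0}, {"dx": 0.0, "dy": 0.25, "dz": 2.8, "wx": 0.0, "wy": 0.0, "wz": 0.0, "grip": 1.0}, {"dx": 0.0, "dy": 0.25, "dz": 3.2, "wx": 0.0, "wy": 0.0, "wz": 0.0, "grip": 1.0}, {"dx": 0.0, "dy": 0.25, "dz": 3.4, "wx": 0.0, "wy": 0.0, "wz": 0.0, "grip": 1.0}, {"dx": 0.0, "dy": 0.25, "dz": 3.4, "wx": 0.0, "wy": 0.0, "wz": 0.0, "grip": 1.0}, {"dx": 0.0, "dy": 0.25, "dz": 3.4, "wx": 0.0, "wy": 0.0, "wz": 0.0, "grip": 1.0}])

```text
clock: 15.65
eef_pos: [0.6876, -0.1301, 0.2576]
tool_rot: [0.671, 0.742, 0.0, 0.0]
ft_force: [0.6, 0.0, -0.7]
grip_width: 0.015
grasp_force: 59.4
```

Request:
arm_command(increments=[{"dx": 0.0, "dy": 0.0, "dz": 0.1, "wx": 0.0, "wy": 0.0, "wz": 0.0, "grip": 1.0}, {"dx": 0.0, "dy": 0.0, "dz": 0.15, "wx": 0.0, "wy": 0.0, "wz": 0.0, "grip": 1.0}, {"dx": 1.5, "dy": 0.0, "dz": 0.15, "wx": 0.0, "wy": 0.0, "wz": 0.0, "grip": 1.0}, {"dx": 3.5, "dy": 0.0, "dz": 0.15, "wx": 0.0, "wy": 0.0, "wz": 0.0, "grip": 1.0}, {"dx": 5.5, "dy": 0.0, "dz": 0.15, "wx": 0.0, "wy": 0.0, "wz": 0.0, "grip": 1.0}, {"dx": 7.5, "dy": 0.0, "dz": 0.15, "wx": 0.0, "wy": 0.0, "wz": 0.0, "grip": 1.0}, {"dx": 9.5, "dy": 0.0, "dz": 0.15, "wx": 0.0, "wy": 0.0, "wz": 0.0, "grip": 1.0}, {"dx": 11.5, "dy": 0.05, "dz": 0.15, "wx": 0.0, "wy": 0.0, "wz": 0.0, "grip": 1.0}, {"dx": 13.5, "dy": 0.1, "dz": 0.15, "wx": 0.0, "wy": 0.0, "wz": 0.0, "grip": 1.0}, {"dx": 14.6, "dy": 0.1, "dz": 0.15, "wx": 0.0, "wy": 0.0, "wz": 0.0, "grip": 1.0}])

```text
clock: 16.65
eef_pos: [0.6737, 0.0154, 0.2571]
tool_rot: [0.671, 0.742, -0.001, 0.002]
ft_force: [-0.6, -6.5, 6.1]
grip_width: 0.0153
grasp_force: 60.3
```

Request:
arm_command(increments=[{"dx": 0.0, "dy": 0.0, "dz": 0.0, "wx": 0.0, "wy": 0.0, "wz": 0.0, "grip": 1.0}, {"dx": 0.0, "dy": 0.0, "dz": 0.0, "wx": 0.0, "wy": 0.0, "wz": 0.0, "grip": 1.0}])

```text
clock: 16.85
eef_pos: [0.6735, 0.0171, 0.2571]
tool_rot: [0.67, 0.742, 0.001, -0.0]
ft_force: [-1.4, 0.6, 5.9]
grip_width: 0.0155
grasp_force: 60.3
```

Run:
```python
from h import *
o=monitor.get_obs();e=o["eef_pos"];print(e,o["ft_force"],o["tool_rot"])
p,d=viewer.camera("scene")
uv,X=cloud(cal("scene"),d)
xt=np.array([-.0998,.995]);yt=np.array([.995,.0998])
for n,B in(("short",[.6741,.0148]),("long",[.659,.1601])):
    q=X[:,:2]-B;a=q@xt;b=q@yt
    m=(abs(b)<.02)&(abs(a)<.07)&(X[:,2]>.1)&(X[:,2]<.165);print(n,"board rel band",np.percentile(a[m],[1,99]),np.median(b[m]))
```

```text
[0.67348674 0.01708468 0.25711992] [-1.37575518  0.59150223  5.85645186] [ 6.70316878e-01  7.42074627e-01  7.08797105e-04 -1.70294472e-04]
short board rel band [-0.03489112  0.04791332] 0.00732886699154853
long board rel band [-0.06690109  0.06098268] 0.009191574330387945
```

Request:
arm_command(increments=[{"dx": -0.3, "dy": 0.0, "dz": 0.0, "wx": 0.0, "wy": 0.0, "wz": 0.0, "grip": 1.0}, {"dx": -0.5, "dy": 0.0, "dz": 0.0, "wx": 0.0, "wy": 0.0, "wz": 0.0, "grip": 1.0}, {"dx": -0.5, "dy": 0.0, "dz": 0.0, "wx": 0.0, "wy": 0.0, "wz": 0.0, "grip": 1.0}, {"dx": -0.5, "dy": 0.0, "dz": 0.0, "wx": 0.0, "wy": 0.0, "wz": 0.0, "grip": 3.5}, {"dx": -0.5, "dy": 0.0, "dz": 0.0, "wx": 0.0, "wy": 0.0, "wz": 0.0, "grip": 3.5}, {"dx": -0.5, "dy": 0.0, "dz": 0.0, "wx": 0.0, "wy": 0.0, "wz": 0.0, "grip": 3.5}, {"dx": -0.5, "dy": 0.0, "dz": -1.0, "wx": 0.0, "wy": 0.0, "wz": 0.0, "grip": 3.5}, {"dx": -0.5, "dy": 0.0, "dz": -2.5, "wx": 0.0, "wy": 0.0, "wz": 0.0, "grip": 3.5}, {"dx": -0.5, "dy": 0.0, "dz": -4.5, "wx": 0.0, "wy": 0.0, "wz": 0.0, "grip": 3.5}, {"dx": -0.5, "dy": 0.0, "dz": -6.5, "wx": 0.0, "wy": 0.0, "wz": 0.0, "grip": 3.5}])

```text
clock: 17.9
eef_pos: [0.6743, 0.0101, 0.3219]
tool_rot: [0.671, 0.741, -0.0, -0.0]
ft_force: [0.4, 0.5, 0.2]
grip_width: 0.0352
grasp_force: 0.0
```

Request:
arm_command(increments=[{"dx": 0.0, "dy": -4.0, "dz": 0.0, "wx": 0.0, "wy": 0.0, "wz": 0.0, "grip": 5.0}, {"dx": 0.0, "dy": -8.0, "dz": 0.0, "wx": 0.0, "wy": 0.0, "wz": 0.0, "grip": 5.0}, {"dx": 0.0, "dy": -12.0, "dz": 0.0, "wx": 0.0, "wy": 0.0, "wz": 0.0, "grip": 5.0}, {"dx": -1.0, "dy": -16.0, "dz": 0.0, "wx": 0.0, "wy": 0.0, "wz": 0.0, "grip": 5.0}, {"dx": -2.0, "dy": -20.0, "dz": 0.0, "wx": 0.0, "wy": 0.0, "wz": 0.0, "grip": 5.0}, {"dx": -3.0, "dy": -23.0, "dz": 0.0, "wx": 0.0, "wy": 0.0, "wz": 0.0, "grip": 5.0}, {"dx": -4.0, "dy": -26.0, "dz": 0.0, "wx": 0.0, "wy": 0.0, "wz": 0.0, "grip": 5.0}, {"dx": -4.0, "dy": -29.0, "dz": 0.0, "wx": 0.0, "wy": 0.0, "wz": 0.0, "grip": 5.0}, {"dx": -4.0, "dy": -29.0, "dz": 0.0, "wx": 0.0, "wy": 0.0, "wz": 0.0, "grip": 5.0}])

```text
clock: 18.8
eef_pos: [0.387, -0.059, 0.3223]
tool_rot: [0.672, 0.741, 0.0, 0.0]
ft_force: [0.3, -0.4, 0.4]
grip_width: 0.05
grasp_force: 0.0
```

```bash
cat >> h.py <<'E'
def ridges(n,pd=None,pr=True):
    p,d=pd or viewer.camera(n);hsv=cv2.cvtColor(p,cv2.COLOR_RGB2HSV);uv,X=cloud(cal(n),d);u,v=uv.T
    ok=(X[:,2]>.03)&(X[:,2]<.05)&(X[:,1]>-.23)&(X[:,1]<.45)&(X[:,0]>.25)&(X[:,0]<.62)&(hsv[v,u,2]<140)&(hsv[v,u,0]<20)
    m=np.zeros(d.shape,np.uint8);m[v[ok],u[ok]]=1;N,L,st,cc=cv2.connectedComponentsWithStats(m,connectivity=4);out=[]
    for i in range(1,N):
        if st[i,4]<30: continue
        A=X[L[v,u]==i];(cx,cy),(w,h),a=cv2.minAreaRect(np.float32(A[:,:2]*1000))
        if w<h: a+=90
        a=(a+90)%180-90; out.append((cx,cy,a,max(w,h),min(w,h)))
        if pr: print(n,"ridge px",cc[i].round(),st[i,4],"x y yaw",np.round([cx,cy,a],1),"size",np.round([max(w,h),min(w,h)],1),"z",np.median(A[:,2]).round(4))
    return out
E
python3 - <<'E'
from h import *
o=monitor.get_obs();print(o["eef_pos"],o["tool_rot"],o["joint_pos"])
for n in("scene","top"):
    p,d=viewer.camera(n);np.savez(n+"2.npz",p=p,d=d);ridges(n,(p,d))
a=np.load("scene2.npz")["p"];b=np.load("top2.npz")["p"]
cv2.imwrite("pics/s2.png",cv2.resize(np.hstack([a[150:320,200:480],b[90:260,170:450]]),(800,243*1))[:,:,::-1])
# dots and tray from top
for n in("scene","top"):
    z=np.load(n+"2.npz");hsv=cv2.cvtColor(z["p"],cv2.COLOR_RGB2HSV);c=cal(n)
    uv,X=cloud(c,z["d"]);hh=hsv[uv[:,1],uv[:,0]]
    reg=(X[:,0]>.36)&(X[:,0]<.56)&(X[:,1]>-.25)&(X[:,1]<.13)
    m=reg&(X[:,2]>.0125)&(X[:,2]<.02);A=X[m];r=cv2.minAreaRect(np.float32(A[:,:2]*1000));print(n,"rim",m.sum(),r,np.median(A[:,2]))
    m=reg&(abs(X[:,2]-.008)<.0025)&(hh[:,1]>120);print(n,"floor z",np.median(X[m,2]),m.sum())
E
```

```text
[ 0.38703064 -0.05895551  0.32228894] [6.71664509e-01 7.40855332e-01 1.36131433e-04 3.82576099e-04] [-1.51013864e-01 -4.99773681e-04 -3.83355830e-02  1.53217234e+00
 -1.95874100e-04  1.32189270e+00]
scene ridge px [382. 239.] 102 x y yaw [428.1 206.7 -12.2] size [55.1 16.5] z 0.0381
scene ridge px [403. 256.] 120 x y yaw [441.5 285.8 -14.9] size [56.2 18.6] z 0.038
scene ridge px [370. 268.] 50 x y yaw [540.1 239.   16.8] size [33.1 16.2] z 0.0382
scene ridge px [435. 271.] 115 x y yaw [425.9 379.1  15.1] size [53.2 17.2] z 0.0384
scene ridge px [407. 285.] 134 x y yaw [514.1 344.8 -16.2] size [53.5 17.8] z 0.0381
top ridge px [259. 182.] 110 x y yaw [546.6 233.6  -6.9] size [53.2 17.8] z 0.0381
top ridge px [222. 193.] 116 x y yaw [511.1 344.  -15.8] size [55.3 18.5] z 0.0379
top ridge px [241. 217.] 115 x y yaw [437.5 284.7 -13.6] size [53.9 18.2] z 0.038
top ridge px [209. 222.] 119 x y yaw [423.8 376.8  18.9] size [55.9 19.1] z 0.0381
top ridge px [267. 222.] 115 x y yaw [424.2 207.2 -10.7] size [55.1 17.9] z 0.0383
scene rim 1178 ((450.077880859375, -54.41645812988281), (138.20448303222656, 308.70025634765625), 0.8591868877410889) 0.014996520464833685
scene floor z 0.00748304658070581 772
top rim 1166 ((447.08782958984375, 6.128715515136719), (134.12600708007812, 188.46949768066406), 0.5409528017044067) 0.015336815016963934
top floor z 0.00757307631029136 884
```

View pics/s2.png

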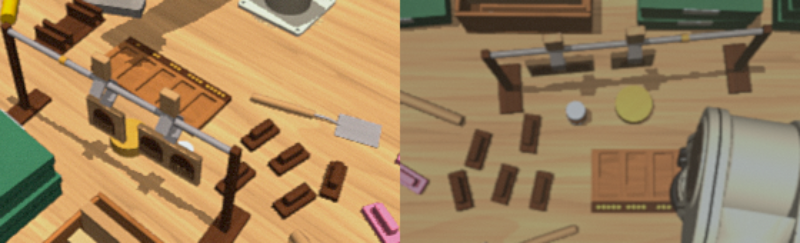

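Both hangers hang at their bands (the pair at left of the view). One back was knocked: (217,183) is now at (222,193), i.e. (0.511,0.344). Now I measure the tray with the wrist camera.

Run:
```python
from h import *
c=cal("wrist");p,d=viewer.camera("wrist");np.savez("w2.npz",p=p,d=d,view=c["view"])
cv2.imwrite("pics/w2.png",p[:,:,::-1])
uv,X=cloud(c,d);u,v=uv.T
reg=(X[:,0]>.36)&(X[:,0]<.54)&(X[:,1]>-.25)&(X[:,1]<.13)
print("hist",np.histogram(X[reg,2],np.arange(-.004,.024,.002)))
ok=reg&(X[:,2]>.005)&(X[:,2]<.0115);m=np.zeros(d.shape,np.uint8);m[v[ok],u[ok]]=1
m=cv2.morphologyEx(m,cv2.MORPH_OPEN,np.ones((5,5)))
N,L,st,cc=cv2.connectedComponentsWithStats(m)
for i in range(1,N):
    if st[i,4]>400:
        A=X[L[v,u]==i];print(cc[i].round(),st[i,4],np.round(np.array(cv2.minAreaRect(np.float32(A[:,:2]*1000)),object)[[0]].tolist(),1),cv2.minAreaRect(np.float32(A[:,:2]*1000))[1:],np.median(A[:,2]))
```

```text
hist (array([ 132, 5049, 5002,  119,  107, 4470, 4217,  244,  246, 4941, 5224,
        216,    0]), array([-0.004, -0.002,  0.   ,  0.002,  0.004,  0.006,  0.008,  0.01 ,
        0.012,  0.014,  0.016,  0.018,  0.02 ,  0.022]))
[381.  74.] 2249 [[458.4  59.8]] ((93.50083923339844, 42.77644729614258), 0.5184035301208496) 0.007863873449104275
[376. 118.] 1946 [[458.6   1.2]] ((93.11196899414062, 41.237606048583984), 0.4301508963108063) 0.007893286726444099
[370. 159.] 1755 [[459.4 -57. ]] ((93.95782470703125, 41.4371452331543), 0.4969126880168915) 0.007972171033645226
[365. 197.] 1559 [[ 459.9 -115.6]] ((94.11722564697266, 40.80036926269531), 0.3047733008861542) 0.008071528935429895
[361. 232.] 1345 [[ 460.4 -174.2]] ((40.33746337890625, 94.26935577392578), 89.92973327636719) 0.008159391040194197
```

View pics/w2.png

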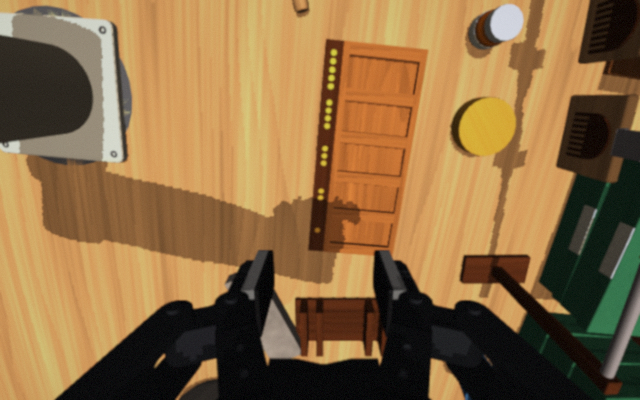

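Pocket centres (x, y): p1 (0.4604,-0.1742), p2 (0.4599,-0.1156), p3 (0.4594,-0.057), p4 (0.4586,0.0012), p5 (0.4584,0.0598). Sizes measure 94x41, pitch 58.5 and floor 0.008, and the single dot is at the -y end. All agree with the description. Five backs are present, so all five pockets get filled.

```bash
cat >> h.py <<'E'
def inc(x,y,z,phi,cur=None):
    if cur is None:
        o=monitor.get_obs();q=o["tool_rot"];cur=(*o["eef_pos"],2*np.arctan2(q[1],q[0])-np.pi/2)
    X,Y,Z,f=cur;D=np.array([x-X,y-Y]);w=(f-phi+np.pi)%(2*np.pi)-np.pi
    print("cur",np.round(cur,4),"dx,dy,dz cm",np.round([D@[-np.sin(f),np.cos(f)]*100,D@[np.cos(f),np.sin(f)]*100,(Z-z)*100],2),"wz",round(w,3))
    return (x,y,z,phi)
def near(x,y):
    o=[r for r in ridges("wrist",pr=False) if np.hypot(r[0]-x*1e3,r[1]-y*1e3)<35];print("wrist ridge",np.round(o,1));return o
E
python3 -c "
from h import *
inc(.425,.207,.10,np.radians(90-11.5))"
```

```text
cur [ 0.3907 -0.0586  0.3216  0.0997] dx,dy,dz cm [26.09  6.05 22.16] wz -1.27
```

Request:
arm_command(increments=[{"dx": 3.0, "dy": 1.0, "dz": 2.0, "wx": 0.0, "wy": 0.0, "wz": -0.15, "grip": 4.0}, {"dx": 6.5, "dy": 2.0, "dz": 5.0, "wx": 0.0, "wy": 0.0, "wz": -0.3, "grip": 4.0}, {"dx": 10.0, "dy": 3.0, "dz": 8.0, "wx": 0.0, "wy": 0.0, "wz": -0.45, "grip": 4.0}, {"dx": 13.5, "dy": 4.0, "dz": 11.0, "wx": 0.0, "wy": 0.0, "wz": -0.6, "grip": 4.0}, {"dx": 17.0, "dy": 5.0, "dz": 14.0, "wx": 0.0, "wy": 0.0, "wz": -0.75, "grip": 4.0}, {"dx": 20.5, "dy": 6.0, "dz": 17.0, "wx": 0.0, "wy": 0.0, "wz": -0.9, "grip": 4.0}, {"dx": 24.0, "dy": 6.1, "dz": 20.0, "wx": 0.0, "wy": 0.0, "wz": -1.05, "grip": 4.0}, {"dx": 26.1, "dy": 6.1, "dz": 22.2, "wx": 0.0, "wy": 0.0, "wz": -1.2, "grip": 4.0}, {"dx": 26.1, "dy": 6.1, "dz": 22.2, "wx": 0.0, "wy": 0.0, "wz": -1.27, "grip": 4.0}, {"dx": 26.1, "dy": 6.1, "dz": 22.2, "wx": 0.0, "wy": 0.0, "wz": -1.27, "grip": 4.0}])

```text
clock: 19.95
eef_pos: [0.4244, 0.2086, 0.0972]
tool_rot: [0.099, 0.995, -0.001, -0.001]
ft_force: [-0.2, 0.5, 0.2]
grip_width: 0.0401
grasp_force: 0.0
```

```bash
python3 -c "
from h import *
r=near(.425,.207)
inc(.425,.207,.02,np.radians(90-11.5))
if r: inc(r[0][0]/1e3,r[0][1]/1e3,.02,np.radians(90+r[0][2]))
cv2.imwrite('pics/w3.png',viewer.camera('wrist')[0][:,:,::-1])
ridges('wrist')
"
```

```text
wrist ridge [[423.2 203.4 -11.1  55.6  18. ]]
cur [0.425  0.2083 0.098  1.3699] dx,dy,dz cm [-0.03 -0.13  7.8 ] wz -0.0
cur [0.425  0.2083 0.098  1.3699] dx,dy,dz cm [ 0.08 -0.51  7.8 ] wz -0.008
wrist ridge px [560. 168.] 2441 x y yaw [422.4 372.9  15.8] size [55.7 18.1] z 0.0395
wrist ridge px [430. 211.] 2092 x y yaw [435.7 280.4 -15.3] size [55.3 17.2] z 0.0398
wrist ridge px [319. 215.] 1915 x y yaw [422.4 203.6 -10.4] size [54.8 17.9] z 0.0399
wrist ridge px [514. 284.] 1809 x y yaw [509.4 339.6 -15.4] size [55.2 17.9] z 0.0394
wrist ridge px [371. 341.] 187 x y yaw [538.4 224.   -5.9] size [38.6  5.4] z 0.0387
```

View pics/w3.png

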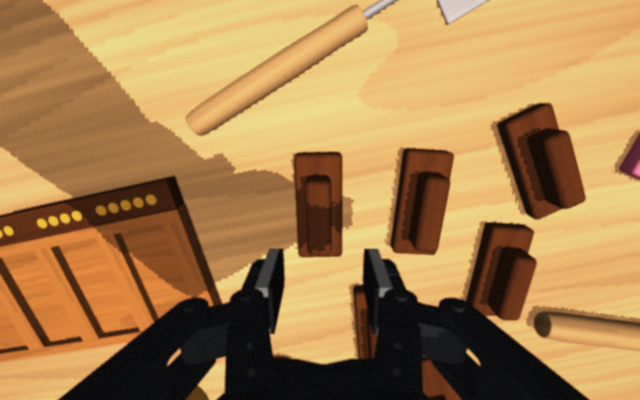

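Straight below at (319,215) is back A, a dark brown back with its ridge centred between the fingers; the other backs are at (425,200), (540,160) and (500,270), and the pink one at the edge (635,155) stays untouched. I descend and grip.

Request:
arm_command(increments=[{"dx": 0.1, "dy": -0.2, "dz": 2.0, "wx": 0.0, "wy": 0.0, "wz": 0.0, "grip": 4.0}, {"dx": 0.1, "dy": -0.2, "dz": 4.5, "wx": 0.0, "wy": 0.0, "wz": 0.0, "grip": 4.0}, {"dx": 0.1, "dy": -0.2, "dz": 6.5, "wx": 0.0, "wy": 0.0, "wz": 0.0, "grip": 4.0}, {"dx": 0.1, "dy": -0.2, "dz": 7.7, "wx": 0.0, "wy": 0.0, "wz": 0.0, "grip": 4.0}, {"dx": 0.1, "dy": -0.2, "dz": 7.7, "wx": 0.0, "wy": 0.0, "wz": 0.0, "grip": 4.0}, {"dx": 0.1, "dy": -0.2, "dz": 7.7, "wx": 0.0, "wy": 0.0, "wz": 0.0, "grip": 1.0}, {"dx": 0.1, "dy": -0.2, "dz": 7.7, "wx": 0.0, "wy": 0.0, "wz": 0.0, "grip": 1.0}, {"dx": 0.1, "dy": -0.2, "dz": 7.7, "wx": 0.0, "wy": 0.0, "wz": 0.0, "grip": 1.0}, {"dx": 0.1, "dy": -0.2, "dz": 7.7, "wx": 0.0, "wy": 0.0, "wz": 0.0, "grip": 1.0}, {"dx": 0.1, "dy": -0.2, "dz": 7.7, "wx": 0.0, "wy": 0.0, "wz": 0.0, "grip": 1.0}])

```text
clock: 21.1
eef_pos: [0.4244, 0.206, 0.023]
tool_rot: [0.1, 0.995, 0.001, 0.001]
ft_force: [-0.5, -0.8, 5.3]
grip_width: 0.0165
grasp_force: 60.8
```

```bash
python3 -c "
from h import *
inc(.461,-.1742,.10,1.571+.0085)"
```

```text
cur [0.4244 0.206  0.023  1.3697] dx,dy,dz cm [-11.18 -36.52  -7.7 ] wz -0.21
```

Request:
arm_command(increments=[{"dx": 0.0, "dy": 0.0, "dz": -3.5, "wx": 0.0, "wy": 0.0, "wz": 0.0, "grip": 1.0}, {"dx": -1.0, "dy": -3.0, "dz": -7.7, "wx": 0.0, "wy": 0.0, "wz": -0.1, "grip": 1.0}, {"dx": -2.5, "dy": -8.0, "dz": -7.7, "wx": 0.0, "wy": 0.0, "wz": -0.21, "grip": 1.0}, {"dx": -4.0, "dy": -13.0, "dz": -7.7, "wx": 0.0, "wy": 0.0, "wz": -0.21, "grip": 1.0}, {"dx": -5.5, "dy": -18.0, "dz": -7.7, "wx": 0.0, "wy": 0.0, "wz": -0.21, "grip": 1.0}, {"dx": -7.0, "dy": -23.0, "dz": -7.7, "wx": 0.0, "wy": 0.0, "wz": -0.21, "grip": 1.0}, {"dx": -8.5, "dy": -28.0, "dz": -7.7, "wx": 0.0, "wy": 0.0, "wz": -0.21, "grip": 1.0}, {"dx": -10.0, "dy": -33.0, "dz": -7.7, "wx": 0.0, "wy": 0.0, "wz": -0.21, "grip": 1.0}, {"dx": -11.2, "dy": -36.5, "dz": -7.7, "wx": 0.0, "wy": 0.0, "wz": -0.21, "grip": 1.0}, {"dx": -11.2, "dy": -36.5, "dz": -7.7, "wx": 0.0, "wy": 0.0, "wz": -0.21, "grip": 1.0}])

```text
clock: 22.1
eef_pos: [0.461, -0.1801, 0.0991]
tool_rot: [-0.001, 1.0, -0.001, 0.001]
ft_force: [-0.8, 0.3, -1.3]
grip_width: 0.0168
grasp_force: 59.9
```

Request:
arm_command(increments=[{"dx": 0.0, "dy": 0.0, "dz": 1.0, "wx": 0.0, "wy": 0.0, "wz": 0.0, "grip": 1.0}, {"dx": 0.0, "dy": 0.0, "dz": 2.5, "wx": 0.0, "wy": 0.0, "wz": 0.0, "grip": 1.0}, {"dx": 0.0, "dy": 0.0, "dz": 4.0, "wx": 0.0, "wy": 0.0, "wz": 0.0, "grip": 1.0}, {"dx": 0.0, "dy": 0.0, "dz": 4.0, "wx": 0.0, "wy": 0.0, "wz": 0.0, "grip": 1.0}])

```text
clock: 22.5
eef_pos: [0.4576, -0.1718, 0.0562]
tool_rot: [-0.006, 1.0, 0.001, -0.003]
ft_force: [-1.0, 1.1, -1.0]
grip_width: 0.0166
grasp_force: 59.9
```

Run:
```python
from h import *
inc(.461,-.1742,.031,1.571+.0085)
print(monitor.get_obs()["ft_force"])
c=cal("wrist");p,d=viewer.camera("wrist");cv2.imwrite("pics/w4.png",p[:,:,::-1])
uv,X=cloud(c,d);u,v=uv.T
for n,lo,hi in(("floor",.005,.0115),):
    ok=(X[:,0]>.40)&(X[:,0]<.52)&(X[:,1]>-.22)&(X[:,1]<.09)&(X[:,2]>lo)&(X[:,2]<hi);m=np.zeros(d.shape,np.uint8);m[v[ok],u[ok]]=1
    m=cv2.morphologyEx(m,cv2.MORPH_OPEN,np.ones((5,5)));N,L,st,cc=cv2.connectedComponentsWithStats(m)
    for i in range(1,N):
        if st[i,4]>400:A=X[L[v,u]==i];r=cv2.minAreaRect(np.float32(A[:,:2]*1000));print(cc[i].round(),np.round([*r[0],*r[1],r[2]],1),A[:,:2].min(0).round(4),A[:,:2].max(0).round(4))
# held back: block top edge height z~ TCP-.023+.016
e=monitor.get_obs()["eef_pos"];m=(abs(X[:,0]-e[0])<.06)&(abs(X[:,1]-e[1])<.03)&(abs(X[:,2]-(e[2]-.007))<.003);A=X[m];print("held block top",len(A),cv2.minAreaRect(np.float32(A[:,:2]*1000)),np.median(A[:,2]))
```

```text
cur [ 0.4576 -0.1718  0.0562  1.5824] dx,dy,dz cm [-0.34 -0.24  2.52] wz 0.003
[-1.03263578  1.10111045 -0.9689667 ]
[325. 169.] [ 417.7 -172.4   42.2    6.9   89.8] [ 0.4142 -0.1935] [ 0.4213 -0.1513]
[414. 227.] [ 460.6 -112.9   93.8   41.     0.6] [ 0.4135 -0.1336] [ 0.5076 -0.0924]
[502. 228.] [460.  -54.   39.6  93.6  89.9] [ 0.4133 -0.0738] [ 0.5068 -0.0342]
[587. 227.] [4.598e+02 5.900e+00 9.470e+01 3.870e+01 1.000e-01] [ 0.4124 -0.0135] [0.5071 0.0252]
[633. 274.] [489.1  50.2  37.9  14.3  18.1] [0.4701 0.0468] [0.5056 0.0628]
held block top 3175 ((455.36773681640625, -173.10972595214844), (82.50402069091797, 35.44037628173828), 0.7963154911994934) 0.0491483697439731
```

View pics/w4.png

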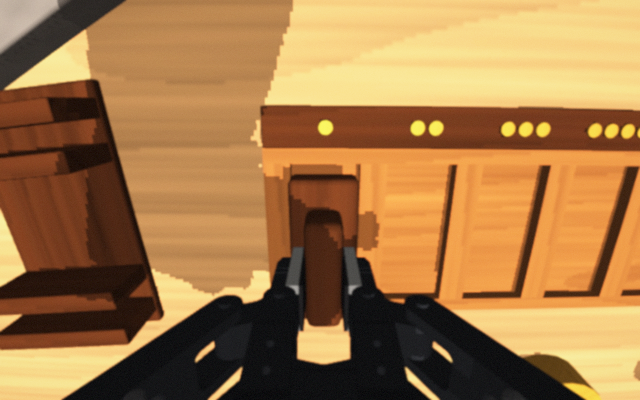

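The held back at (323,250) is over the pocket with one dot, (325,128). In the same view its block centre is (455,-173) against the pocket centre (460.6,-172.4). I shift +5 mm in x and settle.

Request:
arm_command(increments=[{"dx": -0.4, "dy": 0.1, "dz": 0.0, "wx": 0.0, "wy": 0.0, "wz": 0.0, "grip": 1.0}, {"dx": -0.4, "dy": 0.1, "dz": 0.0, "wx": 0.0, "wy": 0.0, "wz": 0.0, "grip": 1.0}, {"dx": -0.4, "dy": 0.1, "dz": 0.5, "wx": 0.0, "wy": 0.0, "wz": 0.0, "grip": 1.0}, {"dx": -0.4, "dy": 0.1, "dz": 0.5, "wx": 0.0, "wy": 0.0, "wz": 0.0, "grip": 1.0}])

```text
clock: 22.95
eef_pos: [0.464, -0.1732, 0.0536]
tool_rot: [-0.005, 1.0, 0.0, -0.0]
ft_force: [-0.2, 0.5, -0.7]
grip_width: 0.0166
grasp_force: 59.9
```

```bash
cat >> h.py <<'E'
def fit(k,off=.023):
    """held back versus pocket k in one wrist view"""
    py=-.1742+.0585*(k-1)+.002;c=cal("wrist");p,d=viewer.camera("wrist");o=monitor.get_obs();e=o["eef_pos"];q=o["tool_rot"];f=2*np.arctan2(q[1],q[0])-np.pi/2
    uv,X=cloud(c,d);m=(abs(X[:,0]-.46)<.056)&(abs(X[:,1]-py)<.026)&(X[:,2]>.005)&(X[:,2]<.0115);A=X[m]
    lo,hi=np.percentile(A[:,:2],[.5,99.5],axis=0);pk=np.array([lo[0]+.047,(lo[1]+hi[1])/2])
    m=(abs(X[:,0]-e[0])<.06)&(abs(X[:,1]-e[1])<.03)&(abs(X[:,2]-(e[2]-off+.016))<.003);r=cv2.minAreaRect(np.float32(X[m,:2]*1000));h=np.array(r[0])/1000
    D=pk-h;print("tcp",e.round(4),"phi",round(f,4),"pocket",pk.round(4),"y",lo[1].round(4),hi[1].round(4),"held",np.round(r[0],1),np.round(r[1],1),round(r[2],2),"move dx,dy cm",np.round([D@[-np.sin(f),np.cos(f)]*100,D@[np.cos(f),np.sin(f)]*100],2),"F",o["ft_force"].round(1))
E
python3 -c "
from h import *
fit(1)"
```

```text
tcp [ 0.4639 -0.1733  0.0537] phi 1.5801 pocket [ 0.461  -0.1721] y -0.1934 -0.1509 held [ 461.7 -174.4] [82.1 35.9] 0.66 move dx,dy cm [0.07 0.23] F [-0.6  0.7 -1.1]
```

Request:
arm_command(increments=[{"dx": 0.1, "dy": 0.2, "dz": 0.3, "wx": 0.0, "wy": 0.0, "wz": 0.0, "grip": 1.0}, {"dx": 0.1, "dy": 0.2, "dz": 0.9, "wx": 0.0, "wy": 0.0, "wz": 0.0, "grip": 1.0}, {"dx": 0.1, "dy": 0.2, "dz": 1.5, "wx": 0.0, "wy": 0.0, "wz": 0.0, "grip": 1.0}, {"dx": 0.1, "dy": 0.2, "dz": 1.9, "wx": 0.0, "wy": 0.0, "wz": 0.0, "grip": 1.0}, {"dx": 0.1, "dy": 0.2, "dz": 2.2, "wx": 0.0, "wy": 0.0, "wz": 0.0, "grip": 1.0}, {"dx": 0.1, "dy": 0.2, "dz": 2.2, "wx": 0.0, "wy": 0.0, "wz": 0.0, "grip": 1.0}])

```text
clock: 23.6
eef_pos: [0.4629, -0.1714, 0.0314]
tool_rot: [-0.005, 1.0, 0.0, -0.0]
ft_force: [0.7, 0.7, -1.2]
grip_width: 0.0165
grasp_force: 59.9
```

Request:
arm_command(increments=[{"dx": 0.0, "dy": 0.0, "dz": 0.05, "wx": 0.0, "wy": 0.0, "wz": 0.0, "grip": 3.5}, {"dx": 0.0, "dy": 0.0, "dz": 0.05, "wx": 0.0, "wy": 0.0, "wz": 0.0, "grip": 3.5}, {"dx": 0.0, "dy": 0.0, "dz": 0.05, "wx": 0.0, "wy": 0.0, "wz": 0.0, "grip": 3.5}, {"dx": 0.0, "dy": 0.0, "dz": -1.0, "wx": 0.0, "wy": 0.0, "wz": 0.0, "grip": 3.5}, {"dx": 0.0, "dy": 0.0, "dz": -3.0, "wx": 0.0, "wy": 0.0, "wz": 0.0, "grip": 4.0}, {"dx": 0.0, "dy": 0.0, "dz": -6.9, "wx": 0.0, "wy": 0.0, "wz": 0.0, "grip": 4.0}])

```text
clock: 24.2
eef_pos: [0.461, -0.1706, 0.0999]
tool_rot: [-0.005, 1.0, 0.001, -0.003]
ft_force: [0.5, 0.1, 0.5]
grip_width: 0.04
grasp_force: 0.0
```

Request:
arm_command(increments=[{"dx": 0.2, "dy": 4.0, "dz": 0.0, "wx": 0.0, "wy": 0.0, "wz": 0.05, "grip": 4.0}, {"dx": 0.4, "dy": 9.0, "dz": 0.0, "wx": 0.0, "wy": 0.0, "wz": 0.1, "grip": 4.0}, {"dx": 0.6, "dy": 14.0, "dz": 0.0, "wx": 0.0, "wy": 0.0, "wz": 0.15, "grip": 4.0}, {"dx": 0.8, "dy": 19.0, "dz": 0.0, "wx": 0.0, "wy": 0.0, "wz": 0.2, "grip": 4.0}, {"dx": 1.0, "dy": 24.0, "dz": 0.0, "wx": 0.0, "wy": 0.0, "wz": 0.25, "grip": 4.0}, {"dx": 1.3, "dy": 29.0, "dz": 0.0, "wx": 0.0, "wy": 0.0, "wz": 0.25, "grip": 4.0}, {"dx": 1.6, "dy": 34.0, "dz": 0.0, "wx": 0.0, "wy": 0.0, "wz": 0.25, "grip": 4.0}, {"dx": 1.9, "dy": 39.0, "dz": 0.0, "wx": 0.0, "wy": 0.0, "wz": 0.25, "grip": 4.0}, {"dx": 2.1, "dy": 43.5, "dz": 0.0, "wx": 0.0, "wy": 0.0, "wz": 0.25, "grip": 4.0}, {"dx": 2.1, "dy": 45.5, "dz": 0.0, "wx": 0.0, "wy": 0.0, "wz": 0.25, "grip": 4.0}])

```text
clock: 25.2
eef_pos: [0.4377, 0.2876, 0.102]
tool_rot: [0.118, 0.993, 0.001, 0.001]
ft_force: [1.2, -0.6, 0.8]
grip_width: 0.0399
grasp_force: 0.0
```

Request:
arm_command(increments=[{"dx": 0.0, "dy": 0.0, "dz": 0.0, "wx": 0.0, "wy": 0.0, "wz": 0.0, "grip": 4.0}, {"dx": 0.0, "dy": 0.0, "dz": 0.0, "wx": 0.0, "wy": 0.0, "wz": 0.0, "grip": 4.0}])

```text
clock: 25.4
eef_pos: [0.4377, 0.2835, 0.1012]
tool_rot: [0.12, 0.993, -0.0, 0.0]
ft_force: [0.2, -0.3, -0.1]
grip_width: 0.0399
grasp_force: 0.0
```

```bash
python3 -c "
from h import *
ridges('top');ridges('scene')
r=near(.437,.284)
if r: inc(r[0][0]/1e3,r[0][1]/1e3+.002,.02,np.radians(90+r[0][2]))
"
```

```text
top ridge px [259. 182.] 113 x y yaw [546.4 233.4  -6.1] size [53.7 18.9] z 0.0376
top ridge px [224. 188.] 43 x y yaw [526.7 340.2 -17.3] size [22.8 17.4] z 0.038
top ridge px [394. 210.] 144 x y yaw [ 463.3 -169.1    3.4] size [54.4 21.3] z 0.0454
top ridge px [239. 224.] 34 x y yaw [420.  288.6 -16.9] size [18.6 15.6] z 0.0384
scene ridge px [282. 187.] 97 x y yaw [ 466.  -168.5   -0. ] size [52.5 17.4] z 0.0445
scene ridge px [403. 256.] 120 x y yaw [441.2 284.9 -16.9] size [55.6 17.7] z 0.0381
scene ridge px [370. 267.] 46 x y yaw [538.3 237.4   9.3] size [30.3 16.4] z 0.0381
scene ridge px [435. 271.] 116 x y yaw [426.2 379.2  15.1] size [54.7 17.1] z 0.0377
scene ridge px [407. 285.] 138 x y yaw [513.4 345.1 -15.7] size [54.2 18.8] z 0.0386
wrist ridge [[436.  281.9 -15.2  55.3  18. ]]
cur [0.4379 0.2821 0.101  1.3283] dx,dy,dz cm [0.23 0.13 8.1 ] wz 0.022
```

Back A is seated in pocket 1 (ridge top about 8 mm higher than on the bench). Now I grip back B.

Request:
arm_command(increments=[{"dx": 0.2, "dy": 0.1, "dz": 2.0, "wx": 0.0, "wy": 0.0, "wz": 0.02, "grip": 4.0}, {"dx": 0.2, "dy": 0.1, "dz": 4.5, "wx": 0.0, "wy": 0.0, "wz": 0.02, "grip": 4.0}, {"dx": 0.2, "dy": 0.1, "dz": 6.7, "wx": 0.0, "wy": 0.0, "wz": 0.02, "grip": 4.0}, {"dx": 0.2, "dy": 0.1, "dz": 8.0, "wx": 0.0, "wy": 0.0, "wz": 0.02, "grip": 4.0}, {"dx": 0.2, "dy": 0.1, "dz": 8.0, "wx": 0.0, "wy": 0.0, "wz": 0.02, "grip": 4.0}, {"dx": 0.2, "dy": 0.1, "dz": 8.0, "wx": 0.0, "wy": 0.0, "wz": 0.02, "grip": 1.0}, {"dx": 0.2, "dy": 0.1, "dz": 8.0, "wx": 0.0, "wy": 0.0, "wz": 0.02, "grip": 1.0}, {"dx": 0.2, "dy": 0.1, "dz": 8.0, "wx": 0.0, "wy": 0.0, "wz": 0.02, "grip": 1.0}, {"dx": 0.2, "dy": 0.1, "dz": 8.0, "wx": 0.0, "wy": 0.0, "wz": 0.02, "grip": 1.0}, {"dx": 0.2, "dy": 0.1, "dz": 8.0, "wx": 0.0, "wy": 0.0, "wz": 0.02, "grip": 1.0}])

```text
clock: 26.55
eef_pos: [0.4371, 0.2851, 0.0219]
tool_rot: [0.13, 0.991, 0.0, 0.001]
ft_force: [-0.2, -1.7, 5.9]
grip_width: 0.0163
grasp_force: 61.8
```

```bash
python3 -c "
from h import *
inc(.463,-.171+.0585,.10,1.58)"
```

```text
cur [0.4371 0.2851 0.0219 1.3098] dx,dy,dz cm [-12.76 -37.75  -7.81] wz -0.27
```

Request:
arm_command(increments=[{"dx": 0.0, "dy": 0.0, "dz": -3.5, "wx": 0.0, "wy": 0.0, "wz": 0.0, "grip": 1.0}, {"dx": -1.0, "dy": -3.0, "dz": -7.8, "wx": 0.0, "wy": 0.0, "wz": -0.1, "grip": 1.0}, {"dx": -2.5, "dy": -8.0, "dz": -7.8, "wx": 0.0, "wy": 0.0, "wz": -0.2, "grip": 1.0}, {"dx": -4.2, "dy": -13.0, "dz": -7.8, "wx": 0.0, "wy": 0.0, "wz": -0.27, "grip": 1.0}, {"dx": -5.9, "dy": -18.0, "dz": -7.8, "wx": 0.0, "wy": 0.0, "wz": -0.27, "grip": 1.0}, {"dx": -7.6, "dy": -23.0, "dz": -7.8, "wx": 0.0, "wy": 0.0, "wz": -0.27, "grip": 1.0}, {"dx": -9.3, "dy": -28.0, "dz": -7.8, "wx": 0.0, "wy": 0.0, "wz": -0.27, "grip": 1.0}, {"dx": -11.0, "dy": -33.0, "dz": -7.8, "wx": 0.0, "wy": 0.0, "wz": -0.27, "grip": 1.0}, {"dx": -12.4, "dy": -36.5, "dz": -7.8, "wx": 0.0, "wy": 0.0, "wz": -0.27, "grip": 1.0}, {"dx": -12.8, "dy": -37.7, "dz": -7.8, "wx": 0.0, "wy": 0.0, "wz": -0.27, "grip": 1.0}])

```text
clock: 27.55
eef_pos: [0.463, -0.1163, 0.099]
tool_rot: [-0.002, 1.0, -0.001, 0.001]
ft_force: [0.2, 1.2, 0.8]
grip_width: 0.0165
grasp_force: 61.0
```

Request:
arm_command(increments=[{"dx": 0.0, "dy": 0.0, "dz": 0.0, "wx": 0.0, "wy": 0.0, "wz": 0.0, "grip": 1.0}, {"dx": 0.0, "dy": 0.0, "dz": 1.5, "wx": 0.0, "wy": 0.0, "wz": 0.0, "grip": 1.0}, {"dx": 0.0, "dy": 0.0, "dz": 3.0, "wx": 0.0, "wy": 0.0, "wz": 0.0, "grip": 1.0}, {"dx": 0.0, "dy": 0.0, "dz": 4.5, "wx": 0.0, "wy": 0.0, "wz": 0.0, "grip": 1.0}, {"dx": 0.0, "dy": 0.0, "dz": 4.5, "wx": 0.0, "wy": 0.0, "wz": 0.0, "grip": 1.0}, {"dx": 0.0, "dy": 0.0, "dz": 4.5, "wx": 0.0, "wy": 0.0, "wz": 0.0, "grip": 1.0}])

```text
clock: 28.15
eef_pos: [0.4623, -0.1114, 0.0538]
tool_rot: [-0.005, 1.0, 0.0, -0.001]
ft_force: [0.1, 0.6, -1.0]
grip_width: 0.0168
grasp_force: 60.9
```

```bash
python3 -c "
from h import *
fit(2,.022)"
```

```text
tcp [ 0.4629 -0.1117  0.0543] phi 1.5812 pocket [ 0.4605 -0.1144] y -0.1354 -0.0933 held [ 461.3 -112.7] [83.  35.7] 0.5 move dx,dy cm [ 0.08 -0.17] F [-0.6  0.   0.1]
```

Request:
arm_command(increments=[{"dx": 0.1, "dy": -0.15, "dz": 0.3, "wx": 0.0, "wy": 0.0, "wz": 0.0, "grip": 1.0}, {"dx": 0.1, "dy": -0.15, "dz": 0.9, "wx": 0.0, "wy": 0.0, "wz": 0.0, "grip": 1.0}, {"dx": 0.1, "dy": -0.15, "dz": 1.5, "wx": 0.0, "wy": 0.0, "wz": 0.0, "grip": 1.0}, {"dx": 0.1, "dy": -0.15, "dz": 2.0, "wx": 0.0, "wy": 0.0, "wz": 0.0, "grip": 1.0}, {"dx": 0.1, "dy": -0.15, "dz": 2.3, "wx": 0.0, "wy": 0.0, "wz": 0.0, "grip": 1.0}, {"dx": 0.1, "dy": -0.15, "dz": 2.3, "wx": 0.0, "wy": 0.0, "wz": 0.0, "grip": 1.0}])

```text
clock: 28.8
eef_pos: [0.4614, -0.1139, 0.0304]
tool_rot: [-0.005, 1.0, 0.0, -0.0]
ft_force: [0.1, 0.3, 0.1]
grip_width: 0.0166
grasp_force: 61.1
```

Request:
arm_command(increments=[{"dx": 0.0, "dy": 0.0, "dz": 0.05, "wx": 0.0, "wy": 0.0, "wz": 0.0, "grip": 3.2}, {"dx": 0.0, "dy": 0.0, "dz": 0.05, "wx": 0.0, "wy": 0.0, "wz": 0.0, "grip": 3.2}, {"dx": 0.0, "dy": 0.0, "dz": 0.05, "wx": 0.0, "wy": 0.0, "wz": 0.0, "grip": 3.2}, {"dx": 0.0, "dy": 0.0, "dz": -1.0, "wx": 0.0, "wy": 0.0, "wz": 0.0, "grip": 3.2}, {"dx": 0.0, "dy": 0.0, "dz": -3.0, "wx": 0.0, "wy": 0.0, "wz": 0.0, "grip": 4.0}, {"dx": 0.0, "dy": 0.0, "dz": -7.0, "wx": 0.0, "wy": 0.0, "wz": 0.0, "grip": 4.0}, {"dx": 0.0, "dy": 0.0, "dz": -7.0, "wx": 0.0, "wy": 0.0, "wz": 0.0, "grip": 4.0}])

```text
clock: 29.5
eef_pos: [0.4657, -0.1149, 0.1063]
tool_rot: [-0.005, 1.0, -0.001, 0.005]
ft_force: [0.8, -0.7, -0.0]
grip_width: 0.0402
grasp_force: 0.0
```

```bash
python3 -c "
from h import *
ridges('top')
inc(.511,.343,.10,np.radians(90-15.7))"
```

```text
top ridge px [259. 182.] 110 x y yaw [546.4 234.1  -5.1] size [53.5 18.4] z 0.0382
top ridge px [222. 193.] 118 x y yaw [511.2 343.9 -15.8] size [55.4 18.4] z 0.0377
top ridge px [374. 215.] 58 x y yaw [ 449.  -110.8    2.7] size [26.6 17. ] z 0.0465
top ridge px [209. 222.] 121 x y yaw [423.9 377.1  17.2] size [55.5 18.3] z 0.0379
cur [ 0.4644 -0.1146  0.1043  1.58  ] dx,dy,dz cm [-5.08 45.72  0.43] wz 0.283
```

Request:
arm_command(increments=[{"dx": -1.0, "dy": 4.0, "dz": 0.2, "wx": 0.0, "wy": 0.0, "wz": 0.03, "grip": 4.0}, {"dx": -2.2, "dy": 8.5, "dz": 0.2, "wx": 0.0, "wy": 0.0, "wz": 0.06, "grip": 4.0}, {"dx": -3.4, "dy": 13.0, "dz": 0.2, "wx": 0.0, "wy": 0.0, "wz": 0.09, "grip": 4.0}, {"dx": -4.6, "dy": 17.5, "dz": 0.2, "wx": 0.0, "wy": 0.0, "wz": 0.12, "grip": 4.0}, {"dx": -5.8, "dy": 22.0, "dz": 0.2, "wx": 0.0, "wy": 0.0, "wz": 0.12, "grip": 4.0}, {"dx": -7.0, "dy": 26.5, "dz": 0.2, "wx": 0.0, "wy": 0.0, "wz": 0.12, "grip": 4.0}, {"dx": -8.0, "dy": 31.0, "dz": 0.2, "wx": 0.0, "wy": 0.0, "wz": 0.12, "grip": 4.0}, {"dx": -8.7, "dy": 34.7, "dz": 0.2, "wx": 0.0, "wy": 0.0, "wz": 0.12, "grip": 4.0}, {"dx": -8.7, "dy": 34.7, "dz": 0.2, "wx": 0.0, "wy": 0.0, "wz": 0.12, "grip": 4.0}, {"dx": -8.7, "dy": 34.7, "dz": 0.2, "wx": 0.0, "wy": 0.0, "wz": 0.12, "grip": 4.0}])

```text
clock: 30.55
eef_pos: [0.5446, 0.2344, 0.0977]
tool_rot: [0.054, 0.999, -0.001, -0.001]
ft_force: [-0.8, -0.4, -0.2]
grip_width: 0.0395
grasp_force: 0.0
```

```bash
python3 -c "
from h import *
r=near(.547,.233)
if r: inc(r[0][0]/1e3,r[0][1]/1e3+.002,.02,np.radians(90+r[0][2]))
"
```

```text
wrist ridge [[545.9 229.2  -6.7  55.3  17.9]]
cur [0.5445 0.2334 0.0979 1.4604] dx,dy,dz cm [-0.16 -0.2   7.79] wz 0.006
```

Request:
arm_command(increments=[{"dx": -0.15, "dy": -0.1, "dz": 2.0, "wx": 0.0, "wy": 0.0, "wz": 0.0, "grip": 4.0}, {"dx": -0.15, "dy": -0.1, "dz": 4.5, "wx": 0.0, "wy": 0.0, "wz": 0.0, "grip": 4.0}, {"dx": -0.15, "dy": -0.1, "dz": 6.5, "wx": 0.0, "wy": 0.0, "wz": 0.0, "grip": 4.0}, {"dx": -0.15, "dy": -0.1, "dz": 7.8, "wx": 0.0, "wy": 0.0, "wz": 0.0, "grip": 4.0}, {"dx": -0.15, "dy": -0.1, "dz": 7.8, "wx": 0.0, "wy": 0.0, "wz": 0.0, "grip": 4.0}, {"dx": -0.15, "dy": -0.1, "dz": 7.8, "wx": 0.0, "wy": 0.0, "wz": 0.0, "grip": 1.0}, {"dx": -0.15, "dy": -0.1, "dz": 7.8, "wx": 0.0, "wy": 0.0, "wz": 0.0, "grip": 1.0}, {"dx": -0.15, "dy": -0.1, "dz": 7.8, "wx": 0.0, "wy": 0.0, "wz": 0.0, "grip": 1.0}, {"dx": -0.15, "dy": -0.1, "dz": 7.8, "wx": 0.0, "wy": 0.0, "wz": 0.0, "grip": 1.0}, {"dx": -0.15, "dy": -0.1, "dz": 7.8, "wx": 0.0, "wy": 0.0, "wz": 0.0, "grip": 1.0}])

```text
clock: 31.6
eef_pos: [0.5478, 0.233, 0.0221]
tool_rot: [0.055, 0.998, 0.0, 0.001]
ft_force: [-0.0, -0.6, 4.9]
grip_width: 0.0164
grasp_force: 61.5
```

```bash
python3 -c "
from h import *
inc(.462,-.055,.10,1.58)"
```

```text
cur [0.5478 0.233  0.0221 1.46  ] dx,dy,dz cm [  5.34 -29.57  -7.79] wz -0.12
```

Request:
arm_command(increments=[{"dx": 0.0, "dy": 0.0, "dz": -3.5, "wx": 0.0, "wy": 0.0, "wz": 0.0, "grip": 1.0}, {"dx": 0.3, "dy": -1.0, "dz": -7.8, "wx": 0.0, "wy": 0.0, "wz": -0.05, "grip": 1.0}, {"dx": 1.0, "dy": -5.0, "dz": -7.8, "wx": 0.0, "wy": 0.0, "wz": -0.12, "grip": 1.0}, {"dx": 1.8, "dy": -9.5, "dz": -7.8, "wx": 0.0, "wy": 0.0, "wz": -0.12, "grip": 1.0}, {"dx": 2.6, "dy": -14.0, "dz": -7.8, "wx": 0.0, "wy": 0.0, "wz": -0.12, "grip": 1.0}, {"dx": 3.4, "dy": -18.5, "dz": -7.8, "wx": 0.0, "wy": 0.0, "wz": -0.12, "grip": 1.0}, {"dx": 4.2, "dy": -23.0, "dz": -7.8, "wx": 0.0, "wy": 0.0, "wz": -0.12, "grip": 1.0}, {"dx": 4.9, "dy": -27.0, "dz": -7.8, "wx": 0.0, "wy": 0.0, "wz": -0.12, "grip": 1.0}, {"dx": 5.3, "dy": -29.6, "dz": -7.8, "wx": 0.0, "wy": 0.0, "wz": -0.12, "grip": 1.0}, {"dx": 5.3, "dy": -29.6, "dz": -7.8, "wx": 0.0, "wy": 0.0, "wz": -0.12, "grip": 1.0}])

```text
clock: 32.6
eef_pos: [0.46, -0.0582, 0.0986]
tool_rot: [-0.002, 1.0, -0.0, -0.001]
ft_force: [0.3, 1.0, -1.2]
grip_width: 0.0163
grasp_force: 60.7
```

Request:
arm_command(increments=[{"dx": 0.0, "dy": 0.0, "dz": 1.5, "wx": 0.0, "wy": 0.0, "wz": 0.0, "grip": 1.0}, {"dx": 0.0, "dy": 0.0, "dz": 3.0, "wx": 0.0, "wy": 0.0, "wz": 0.0, "grip": 1.0}, {"dx": 0.0, "dy": 0.0, "dz": 4.5, "wx": 0.0, "wy": 0.0, "wz": 0.0, "grip": 1.0}, {"dx": 0.0, "dy": 0.0, "dz": 4.5, "wx": 0.0, "wy": 0.0, "wz": 0.0, "grip": 1.0}, {"dx": 0.0, "dy": 0.0, "dz": 4.5, "wx": 0.0, "wy": 0.0, "wz": 0.0, "grip": 1.0}])

```text
clock: 33.1
eef_pos: [0.4614, -0.055, 0.0538]
tool_rot: [-0.005, 1.0, 0.0, -0.0]
ft_force: [-0.5, 0.4, -0.9]
grip_width: 0.0167
grasp_force: 60.6
```

```bash
python3 -c "
from h import *
fit(3,.022)"
```

```text
tcp [ 0.462  -0.0551  0.0543] phi 1.5809 pocket [ 0.4601 -0.0564] y -0.0774 -0.0353 held [459.9 -56.3] [83.1 35.7] 0.51 move dx,dy cm [-0.03 -0.01] F [ 0.7  0.3 -0.6]
```

Request:
arm_command(increments=[{"dx": 0.0, "dy": 0.0, "dz": 0.5, "wx": 0.0, "wy": 0.0, "wz": 0.0, "grip": 1.0}, {"dx": 0.0, "dy": 0.0, "dz": 1.2, "wx": 0.0, "wy": 0.0, "wz": 0.0, "grip": 1.0}, {"dx": 0.0, "dy": 0.0, "dz": 1.9, "wx": 0.0, "wy": 0.0, "wz": 0.0, "grip": 1.0}, {"dx": 0.0, "dy": 0.0, "dz": 2.3, "wx": 0.0, "wy": 0.0, "wz": 0.0, "grip": 1.0}, {"dx": 0.0, "dy": 0.0, "dz": 2.3, "wx": 0.0, "wy": 0.0, "wz": 0.0, "grip": 1.0}, {"dx": 0.0, "dy": 0.0, "dz": 2.3, "wx": 0.0, "wy": 0.0, "wz": 0.0, "grip": 1.0}])

```text
clock: 33.75
eef_pos: [0.4613, -0.0557, 0.0306]
tool_rot: [-0.005, 1.0, 0.0, -0.0]
ft_force: [-0.2, 0.6, -0.9]
grip_width: 0.0166
grasp_force: 60.7
```

Request:
arm_command(increments=[{"dx": 0.0, "dy": 0.0, "dz": 0.05, "wx": 0.0, "wy": 0.0, "wz": 0.0, "grip": 3.2}, {"dx": 0.0, "dy": 0.0, "dz": 0.05, "wx": 0.0, "wy": 0.0, "wz": 0.0, "grip": 3.2}, {"dx": 0.0, "dy": 0.0, "dz": 0.05, "wx": 0.0, "wy": 0.0, "wz": 0.0, "grip": 3.2}, {"dx": 0.0, "dy": 0.0, "dz": -1.0, "wx": 0.0, "wy": 0.0, "wz": 0.0, "grip": 3.2}, {"dx": 0.0, "dy": 0.0, "dz": -3.0, "wx": 0.0, "wy": 0.0, "wz": 0.0, "grip": 4.0}, {"dx": 0.0, "dy": 0.0, "dz": -7.0, "wx": 0.0, "wy": 0.0, "wz": 0.0, "grip": 4.0}, {"dx": 0.0, "dy": 0.0, "dz": -7.0, "wx": 0.0, "wy": 0.0, "wz": 0.0, "grip": 4.0}])

```text
clock: 34.45
eef_pos: [0.4655, -0.0561, 0.1062]
tool_rot: [-0.005, 1.0, -0.001, 0.005]
ft_force: [1.5, -0.2, 0.5]
grip_width: 0.0398
grasp_force: 0.0
```

Request:
arm_command(increments=[{"dx": -0.6, "dy": 4.5, "dz": 0.0, "wx": 0.0, "wy": 0.0, "wz": 0.05, "grip": 4.0}, {"dx": -1.2, "dy": 9.0, "dz": 0.0, "wx": 0.0, "wy": 0.0, "wz": 0.1, "grip": 4.0}, {"dx": -1.8, "dy": 13.5, "dz": 0.0, "wx": 0.0, "wy": 0.0, "wz": 0.15, "grip": 4.0}, {"dx": -2.4, "dy": 18.0, "dz": 0.0, "wx": 0.0, "wy": 0.0, "wz": 0.2, "grip": 4.0}, {"dx": -3.0, "dy": 22.5, "dz": 0.0, "wx": 0.0, "wy": 0.0, "wz": 0.25, "grip": 4.0}, {"dx": -3.6, "dy": 27.0, "dz": 0.0, "wx": 0.0, "wy": 0.0, "wz": 0.28, "grip": 4.0}, {"dx": -4.2, "dy": 31.5, "dz": 0.0, "wx": 0.0, "wy": 0.0, "wz": 0.28, "grip": 4.0}, {"dx": -4.8, "dy": 36.0, "dz": 0.0, "wx": 0.0, "wy": 0.0, "wz": 0.28, "grip": 4.0}, {"dx": -5.3, "dy": 39.8, "dz": 0.0, "wx": 0.0, "wy": 0.0, "wz": 0.28, "grip": 4.0}, {"dx": -5.3, "dy": 39.8, "dz": 0.0, "wx": 0.0, "wy": 0.0, "wz": 0.28, "grip": 4.0}])

```text
clock: 35.45
eef_pos: [0.5109, 0.3481, 0.1007]
tool_rot: [0.132, 0.991, 0.001, 0.001]
ft_force: [-0.8, -0.7, -1.0]
grip_width: 0.0397
grasp_force: 0.0
```

```bash
python3 -c "
from h import *
ridges('scene')
r=near(.511,.343)
if r: inc(r[0][0]/1e3,r[0][1]/1e3+.002,.02,np.radians(90+r[0][2]))
"
```

```text
scene ridge px [282. 187.] 94 x y yaw [ 466.4 -168.5   -2. ] size [55.2 19.2] z 0.0441
scene ridge px [294. 195.] 109 x y yaw [ 465.2 -111.3    1.1] size [55.7 18.9] z 0.0438
scene ridge px [308. 203.] 106 x y yaw [464.9 -52.4   1.7] size [55.8 16.8] z 0.045
scene ridge px [435. 275.] 58 x y yaw [434.8 385.3  -3.7] size [38.6 15.7] z 0.0379
scene ridge px [408. 285.] 134 x y yaw [513.7 345.4 -18.1] size [55.3 18.9] z 0.0384
wrist ridge [[509.6 339.3 -15.   55.1  17.8]]
cur [0.5102 0.3435 0.1004 1.3019] dx,dy,dz cm [ 0.01 -0.23  8.04] wz -0.006
```

Request:
arm_command(increments=[{"dx": 0.0, "dy": -0.1, "dz": 2.0, "wx": 0.0, "wy": 0.0, "wz": 0.0, "grip": 4.0}, {"dx": 0.0, "dy": -0.1, "dz": 4.5, "wx": 0.0, "wy": 0.0, "wz": 0.0, "grip": 4.0}, {"dx": 0.0, "dy": -0.1, "dz": 6.7, "wx": 0.0, "wy": 0.0, "wz": 0.0, "grip": 4.0}, {"dx": 0.0, "dy": -0.1, "dz": 8.0, "wx": 0.0, "wy": 0.0, "wz": 0.0, "grip": 4.0}, {"dx": 0.0, "dy": -0.1, "dz": 8.0, "wx": 0.0, "wy": 0.0, "wz": 0.0, "grip": 4.0}, {"dx": 0.0, "dy": -0.1, "dz": 8.0, "wx": 0.0, "wy": 0.0, "wz": 0.0, "grip": 1.0}, {"dx": 0.0, "dy": -0.1, "dz": 8.0, "wx": 0.0, "wy": 0.0, "wz": 0.0, "grip": 1.0}, {"dx": 0.0, "dy": -0.1, "dz": 8.0, "wx": 0.0, "wy": 0.0, "wz": 0.0, "grip": 1.0}, {"dx": 0.0, "dy": -0.1, "dz": 8.0, "wx": 0.0, "wy": 0.0, "wz": 0.0, "grip": 1.0}, {"dx": 0.0, "dy": -0.1, "dz": 8.0, "wx": 0.0, "wy": 0.0, "wz": 0.0, "grip": 1.0}])

```text
clock: 36.55
eef_pos: [0.5116, 0.3424, 0.0223]
tool_rot: [0.135, 0.991, 0.001, 0.001]
ft_force: [0.3, -0.2, 6.3]
grip_width: 0.0164
grasp_force: 61.4
```

```bash
python3 -c "
from h import *
inc(.462,.003,.10,1.58)"
```

```text
cur [0.5116 0.3424 0.0223 1.2999] dx,dy,dz cm [ -4.3  -34.03  -7.77] wz -0.28
```

Request:
arm_command(increments=[{"dx": 0.0, "dy": 0.0, "dz": -3.5, "wx": 0.0, "wy": 0.0, "wz": 0.0, "grip": 1.0}, {"dx": -0.3, "dy": -2.0, "dz": -7.8, "wx": 0.0, "wy": 0.0, "wz": -0.07, "grip": 1.0}, {"dx": -0.8, "dy": -6.5, "dz": -7.8, "wx": 0.0, "wy": 0.0, "wz": -0.14, "grip": 1.0}, {"dx": -1.4, "dy": -11.5, "dz": -7.8, "wx": 0.0, "wy": 0.0, "wz": -0.21, "grip": 1.0}, {"dx": -2.0, "dy": -16.5, "dz": -7.8, "wx": 0.0, "wy": 0.0, "wz": -0.28, "grip": 1.0}, {"dx": -2.7, "dy": -21.5, "dz": -7.8, "wx": 0.0, "wy": 0.0, "wz": -0.28, "grip": 1.0}, {"dx": -3.4, "dy": -26.5, "dz": -7.8, "wx": 0.0, "wy": 0.0, "wz": -0.28, "grip": 1.0}, {"dx": -4.0, "dy": -31.0, "dz": -7.8, "wx": 0.0, "wy": 0.0, "wz": -0.28, "grip": 1.0}, {"dx": -4.3, "dy": -34.0, "dz": -7.8, "wx": 0.0, "wy": 0.0, "wz": -0.28, "grip": 1.0}, {"dx": -4.3, "dy": -34.0, "dz": -7.8, "wx": 0.0, "wy": 0.0, "wz": -0.28, "grip": 1.0}])

```text
clock: 37.55
eef_pos: [0.4596, -0.0004, 0.0986]
tool_rot: [-0.002, 1.0, -0.0, -0.001]
ft_force: [0.9, -0.4, -1.1]
grip_width: 0.0164
grasp_force: 60.4
```

Request:
arm_command(increments=[{"dx": 0.0, "dy": 0.0, "dz": 1.5, "wx": 0.0, "wy": 0.0, "wz": 0.0, "grip": 1.0}, {"dx": 0.0, "dy": 0.0, "dz": 3.0, "wx": 0.0, "wy": 0.0, "wz": 0.0, "grip": 1.0}, {"dx": 0.0, "dy": 0.0, "dz": 4.5, "wx": 0.0, "wy": 0.0, "wz": 0.0, "grip": 1.0}, {"dx": 0.0, "dy": 0.0, "dz": 4.5, "wx": 0.0, "wy": 0.0, "wz": 0.0, "grip": 1.0}, {"dx": 0.0, "dy": 0.0, "dz": 4.5, "wx": 0.0, "wy": 0.0, "wz": 0.0, "grip": 1.0}])

```text
clock: 38.05
eef_pos: [0.4609, 0.0035, 0.0537]
tool_rot: [-0.005, 1.0, 0.0, -0.0]
ft_force: [0.2, 0.1, -0.7]
grip_width: 0.0168
grasp_force: 60.4
```

```bash
python3 -c "
from h import *
fit(4,.022)"
```

```text
tcp [0.4614 0.0034 0.0542] phi 1.5809 pocket [0.4596 0.0016] y -0.0194 0.0227 held [459.4   2.3] [83.4 35.7] 0.83 move dx,dy cm [-0.02 -0.07] F [ 0.8 -0.5 -1. ]
```

Request:
arm_command(increments=[{"dx": 0.0, "dy": -0.05, "dz": 0.5, "wx": 0.0, "wy": 0.0, "wz": 0.0, "grip": 1.0}, {"dx": 0.0, "dy": -0.05, "dz": 1.2, "wx": 0.0, "wy": 0.0, "wz": 0.0, "grip": 1.0}, {"dx": 0.0, "dy": -0.05, "dz": 1.9, "wx": 0.0, "wy": 0.0, "wz": 0.0, "grip": 1.0}, {"dx": 0.0, "dy": -0.05, "dz": 2.3, "wx": 0.0, "wy": 0.0, "wz": 0.0, "grip": 1.0}, {"dx": 0.0, "dy": -0.05, "dz": 2.3, "wx": 0.0, "wy": 0.0, "wz": 0.0, "grip": 1.0}, {"dx": 0.0, "dy": -0.05, "dz": 2.3, "wx": 0.0, "wy": 0.0, "wz": 0.0, "grip": 1.0}])

```text
clock: 38.7
eef_pos: [0.4609, 0.0022, 0.0305]
tool_rot: [-0.005, 1.0, 0.0, -0.0]
ft_force: [-0.4, -0.3, -1.5]
grip_width: 0.017
grasp_force: 60.5
```

Request:
arm_command(increments=[{"dx": 0.0, "dy": 0.0, "dz": 0.05, "wx": 0.0, "wy": 0.0, "wz": 0.0, "grip": 3.2}, {"dx": 0.0, "dy": 0.0, "dz": 0.05, "wx": 0.0, "wy": 0.0, "wz": 0.0, "grip": 3.2}, {"dx": 0.0, "dy": 0.0, "dz": 0.05, "wx": 0.0, "wy": 0.0, "wz": 0.0, "grip": 3.2}, {"dx": 0.0, "dy": 0.0, "dz": -1.0, "wx": 0.0, "wy": 0.0, "wz": 0.0, "grip": 3.2}, {"dx": 0.0, "dy": 0.0, "dz": -3.0, "wx": 0.0, "wy": 0.0, "wz": 0.0, "grip": 4.0}, {"dx": 0.0, "dy": 0.0, "dz": -7.0, "wx": 0.0, "wy": 0.0, "wz": 0.0, "grip": 4.0}, {"dx": 0.0, "dy": 0.0, "dz": -7.0, "wx": 0.0, "wy": 0.0, "wz": 0.0, "grip": 4.0}])

```text
clock: 39.4
eef_pos: [0.4651, 0.0023, 0.1062]
tool_rot: [-0.005, 1.0, -0.0, 0.005]
ft_force: [1.9, -0.1, -0.1]
grip_width: 0.04
grasp_force: 0.0
```

Request:
arm_command(increments=[{"dx": 0.4, "dy": 4.0, "dz": 0.0, "wx": 0.0, "wy": 0.0, "wz": -0.05, "grip": 4.0}, {"dx": 0.8, "dy": 8.5, "dz": 0.0, "wx": 0.0, "wy": 0.0, "wz": -0.1, "grip": 4.0}, {"dx": 1.2, "dy": 13.0, "dz": 0.0, "wx": 0.0, "wy": 0.0, "wz": -0.15, "grip": 4.0}, {"dx": 1.6, "dy": 17.5, "dz": 0.0, "wx": 0.0, "wy": 0.0, "wz": -0.2, "grip": 4.0}, {"dx": 2.0, "dy": 22.0, "dz": 0.0, "wx": 0.0, "wy": 0.0, "wz": -0.25, "grip": 4.0}, {"dx": 2.4, "dy": 26.5, "dz": 0.0, "wx": 0.0, "wy": 0.0, "wz": -0.28, "grip": 4.0}, {"dx": 2.8, "dy": 31.0, "dz": 0.0, "wx": 0.0, "wy": 0.0, "wz": -0.28, "grip": 4.0}, {"dx": 3.2, "dy": 35.0, "dz": 0.0, "wx": 0.0, "wy": 0.0, "wz": -0.28, "grip": 4.0}, {"dx": 3.4, "dy": 37.4, "dz": 0.0, "wx": 0.0, "wy": 0.0, "wz": -0.28, "grip": 4.0}, {"dx": 3.4, "dy": 37.4, "dz": 0.0, "wx": 0.0, "wy": 0.0, "wz": -0.28, "grip": 4.0}])

```text
clock: 40.4
eef_pos: [0.423, 0.3794, 0.1009]
tool_rot: [-0.146, 0.989, 0.001, 0.001]
ft_force: [0.8, -0.2, -0.6]
grip_width: 0.04
grasp_force: 0.0
```

```bash
python3 -c "
from h import *
ridges('scene')
r=near(.424,.377)
if r: inc(r[0][0]/1e3,r[0][1]/1e3+.002,.02,np.radians(90+r[0][2]))
"
```

```text
scene ridge px [282. 187.] 98 x y yaw [ 464.1 -167.8   -2.5] size [55.4 17.6] z 0.0445
scene ridge px [294. 195.] 99 x y yaw [ 467.1 -111.1   -2.3] size [53.9 18.1] z 0.0439
scene ridge px [308. 203.] 107 x y yaw [463.8 -53.2  -2.8] size [57.9 19.6] z 0.0442
scene ridge px [324. 210.] 65 x y yaw [455.4   4.4   2. ] size [41.6 17.2] z 0.0449
scene ridge px [435. 271.] 114 x y yaw [426.4 379.2  15.2] size [53.1 17.2] z 0.0386
wrist ridge [[422.  373.4  14.9  55.9  18. ]]
cur [0.4231 0.3759 0.1006 1.8612] dx,dy,dz cm [ 0.12 -0.02  8.06] wz 0.03
```

Request:
arm_command(increments=[{"dx": 0.0, "dy": 0.0, "dz": 2.0, "wx": 0.0, "wy": 0.0, "wz": 0.02, "grip": 4.0}, {"dx": 0.0, "dy": 0.0, "dz": 4.5, "wx": 0.0, "wy": 0.0, "wz": 0.02, "grip": 4.0}, {"dx": 0.0, "dy": 0.0, "dz": 6.7, "wx": 0.0, "wy": 0.0, "wz": 0.02, "grip": 4.0}, {"dx": 0.0, "dy": 0.0, "dz": 8.0, "wx": 0.0, "wy": 0.0, "wz": 0.02, "grip": 4.0}, {"dx": 0.0, "dy": 0.0, "dz": 8.0, "wx": 0.0, "wy": 0.0, "wz": 0.02, "grip": 4.0}, {"dx": 0.0, "dy": 0.0, "dz": 8.0, "wx": 0.0, "wy": 0.0, "wz": 0.02, "grip": 1.0}, {"dx": 0.0, "dy": 0.0, "dz": 8.0, "wx": 0.0, "wy": 0.0, "wz": 0.02, "grip": 1.0}, {"dx": 0.0, "dy": 0.0, "dz": 8.0, "wx": 0.0, "wy": 0.0, "wz": 0.02, "grip": 1.0}, {"dx": 0.0, "dy": 0.0, "dz": 8.0, "wx": 0.0, "wy": 0.0, "wz": 0.02, "grip": 1.0}, {"dx": 0.0, "dy": 0.0, "dz": 8.0, "wx": 0.0, "wy": 0.0, "wz": 0.02, "grip": 1.0}])

```text
clock: 41.5
eef_pos: [0.4245, 0.3766, 0.0221]
tool_rot: [-0.134, 0.991, 0.001, 0.001]
ft_force: [0.9, -1.0, 5.9]
grip_width: 0.0168
grasp_force: 61.2
```

```bash
python3 -c "
from h import *
inc(.462,.061,.10,1.58)"
```

```text
cur [0.4245 0.3766 0.0221 1.84  ] dx,dy,dz cm [  4.78 -31.42  -7.79] wz 0.26
```

Request:
arm_command(increments=[{"dx": 0.0, "dy": 0.0, "dz": -3.5, "wx": 0.0, "wy": 0.0, "wz": 0.0, "grip": 1.0}, {"dx": 0.3, "dy": -2.0, "dz": -7.8, "wx": 0.0, "wy": 0.0, "wz": 0.06, "grip": 1.0}, {"dx": 1.0, "dy": -6.5, "dz": -7.8, "wx": 0.0, "wy": 0.0, "wz": 0.13, "grip": 1.0}, {"dx": 1.7, "dy": -11.0, "dz": -7.8, "wx": 0.0, "wy": 0.0, "wz": 0.2, "grip": 1.0}, {"dx": 2.4, "dy": -15.5, "dz": -7.8, "wx": 0.0, "wy": 0.0, "wz": 0.26, "grip": 1.0}, {"dx": 3.1, "dy": -20.0, "dz": -7.8, "wx": 0.0, "wy": 0.0, "wz": 0.26, "grip": 1.0}, {"dx": 3.8, "dy": -24.5, "dz": -7.8, "wx": 0.0, "wy": 0.0, "wz": 0.26, "grip": 1.0}, {"dx": 4.4, "dy": -29.0, "dz": -7.8, "wx": 0.0, "wy": 0.0, "wz": 0.26, "grip": 1.0}, {"dx": 4.8, "dy": -31.4, "dz": -7.8, "wx": 0.0, "wy": 0.0, "wz": 0.26, "grip": 1.0}, {"dx": 4.8, "dy": -31.4, "dz": -7.8, "wx": 0.0, "wy": 0.0, "wz": 0.26, "grip": 1.0}])

```text
clock: 42.5
eef_pos: [0.4607, 0.0577, 0.0987]
tool_rot: [-0.002, 1.0, -0.0, -0.0]
ft_force: [-0.6, 0.9, -0.4]
grip_width: 0.017
grasp_force: 60.3
```

Request:
arm_command(increments=[{"dx": 0.0, "dy": 0.0, "dz": 1.5, "wx": 0.0, "wy": 0.0, "wz": 0.0, "grip": 1.0}, {"dx": 0.0, "dy": 0.0, "dz": 3.0, "wx": 0.0, "wy": 0.0, "wz": 0.0, "grip": 1.0}, {"dx": 0.0, "dy": 0.0, "dz": 4.5, "wx": 0.0, "wy": 0.0, "wz": 0.0, "grip": 1.0}, {"dx": 0.0, "dy": 0.0, "dz": 4.5, "wx": 0.0, "wy": 0.0, "wz": 0.0, "grip": 1.0}, {"dx": 0.0, "dy": 0.0, "dz": 4.5, "wx": 0.0, "wy": 0.0, "wz": 0.0, "grip": 1.0}])

```text
clock: 43.0
eef_pos: [0.4604, 0.0612, 0.0537]
tool_rot: [-0.005, 1.0, 0.0, -0.001]
ft_force: [0.5, 0.5, 0.4]
grip_width: 0.0166
grasp_force: 60.3
```

```bash
python3 -c "
from h import *
fit(5,.022)"
```

```text
tcp [0.4611 0.0612 0.0543] phi 1.581 pocket [0.4592 0.0596] y 0.0386 0.0806 held [457.1  60. ] [81.4 35.7] 0.68 move dx,dy cm [-0.2  -0.04] F [ 0.1 -0.5 -0.5]
```

After the release I lift and retreat towards the robot's side, clear of everything.

Request:
arm_command(increments=[{"dx": -0.15, "dy": -0.05, "dz": 0.5, "wx": 0.0, "wy": 0.0, "wz": 0.0, "grip": 1.0}, {"dx": -0.15, "dy": -0.05, "dz": 1.2, "wx": 0.0, "wy": 0.0, "wz": 0.0, "grip": 1.0}, {"dx": -0.15, "dy": -0.05, "dz": 1.9, "wx": 0.0, "wy": 0.0, "wz": 0.0, "grip": 1.0}, {"dx": -0.15, "dy": -0.05, "dz": 2.3, "wx": 0.0, "wy": 0.0, "wz": 0.0, "grip": 1.0}, {"dx": -0.15, "dy": -0.05, "dz": 2.3, "wx": 0.0, "wy": 0.0, "wz": 0.0, "grip": 1.0}, {"dx": -0.15, "dy": -0.05, "dz": 2.3, "wx": 0.0, "wy": 0.0, "wz": 0.0, "grip": 1.0}])

```text
clock: 43.65
eef_pos: [0.4622, 0.0599, 0.0305]
tool_rot: [-0.005, 1.0, -0.0, -0.0]
ft_force: [-0.1, 0.2, -1.3]
grip_width: 0.0167
grasp_force: 60.2
```

Request:
arm_command(increments=[{"dx": 0.0, "dy": 0.0, "dz": 0.05, "wx": 0.0, "wy": 0.0, "wz": 0.0, "grip": 3.2}, {"dx": 0.0, "dy": 0.0, "dz": 0.05, "wx": 0.0, "wy": 0.0, "wz": 0.0, "grip": 3.2}, {"dx": 0.0, "dy": 0.0, "dz": 0.05, "wx": 0.0, "wy": 0.0, "wz": 0.0, "grip": 3.2}, {"dx": 0.0, "dy": 0.0, "dz": -1.0, "wx": 0.0, "wy": 0.0, "wz": 0.0, "grip": 3.2}, {"dx": 0.0, "dy": 0.0, "dz": -3.0, "wx": 0.0, "wy": 0.0, "wz": 0.0, "grip": 4.0}, {"dx": 0.0, "dy": 0.0, "dz": -7.0, "wx": 0.0, "wy": 0.0, "wz": 0.0, "grip": 4.0}, {"dx": 0.0, "dy": 0.0, "dz": -11.0, "wx": 0.0, "wy": 0.0, "wz": 0.0, "grip": 4.0}, {"dx": 0.0, "dy": 0.0, "dz": -15.0, "wx": 0.0, "wy": 0.0, "wz": 0.0, "grip": 4.0}])

```text
clock: 44.45
eef_pos: [0.462, 0.06, 0.1831]
tool_rot: [-0.005, 1.0, 0.0, 0.0]
ft_force: [0.4, 1.0, 0.4]
grip_width: 0.04
grasp_force: 0.0
```

Request:
arm_command(increments=[{"dx": 1.0, "dy": 4.0, "dz": 0.0, "wx": 0.0, "wy": 0.0, "wz": 0.0, "grip": 4.0}, {"dx": 3.0, "dy": 8.0, "dz": 0.0, "wx": 0.0, "wy": 0.0, "wz": 0.0, "grip": 4.0}, {"dx": 5.0, "dy": 12.0, "dz": 0.0, "wx": 0.0, "wy": 0.0, "wz": 0.0, "grip": 4.0}, {"dx": 7.0, "dy": 16.0, "dz": 0.0, "wx": 0.0, "wy": 0.0, "wz": 0.0, "grip": 4.0}, {"dx": 9.0, "dy": 20.0, "dz": 0.0, "wx": 0.0, "wy": 0.0, "wz": 0.0, "grip": 4.0}, {"dx": 11.0, "dy": 24.0, "dz": 0.0, "wx": 0.0, "wy": 0.0, "wz": 0.0, "grip": 4.0}, {"dx": 13.0, "dy": 28.0, "dz": 0.0, "wx": 0.0, "wy": 0.0, "wz": 0.0, "grip": 4.0}, {"dx": 15.0, "dy": 31.0, "dz": 0.0, "wx": 0.0, "wy": 0.0, "wz": 0.0, "grip": 4.0}, {"dx": 15.0, "dy": 31.0, "dz": 0.0, "wx": 0.0, "wy": 0.0, "wz": 0.0, "grip": 4.0}, {"dx": 15.0, "dy": 31.0, "dz": 0.0, "wx": 0.0, "wy": 0.0, "wz": 0.0, "grip": 4.0}])

```text
clock: 45.45
eef_pos: [0.309, 0.369, 0.1813]
tool_rot: [-0.006, 1.0, -0.0, 0.0]
ft_force: [1.0, 0.5, 0.4]
grip_width: 0.04
grasp_force: 0.0
```

Run:
```python
from h import *
P={n:viewer.camera(n) for n in("scene","top")}
for n in P: ridges(n,P[n])
xt=np.array([-.0998,.995]);yt=np.array([.995,.0998])
for n in P:
    uv,X=cloud(cal(n),P[n][1])
    for k,B in(("short",[.6741,.0148]),("long",[.659,.1601])):
        q=X[:,:2]-B;a=q@xt;b=q@yt
        m=(abs(b)<.03)&(abs(a)<.03)&(X[:,2]>.25)&(X[:,2]<.3);print(n,k,"block along",np.percentile(a[m],[2,98]).round(4),"top z",X[m,2].max().round(3))
a=P["scene"][0][150:320,200:480];b=P["top"][0][90:260,170:450]
cv2.imwrite("pics/end.png",cv2.resize(np.vstack([a,b]),(494,600),interpolation=cv2.INTER_CUBIC)[:,:,::-1])
```

```text
scene ridge px [282. 187.] 98 x y yaw [ 466.5 -168.4    3.8] size [56.5 18.7] z 0.0439
scene ridge px [294. 195.] 105 x y yaw [ 4.648e+02 -1.109e+02  1.000e-01] size [58.2 17.5] z 0.0435
scene ridge px [308. 203.] 107 x y yaw [463.3 -53.1   3. ] size [57.  18.5] z 0.0438
scene ridge px [324. 210.] 66 x y yaw [455.3   5.6   3. ] size [39.2 16.8] z 0.0457
scene ridge px [336. 221.] 116 x y yaw [464.1  62.9  -1.8] size [56.9 16.9] z 0.0448
top ridge px [316. 210.] 106 x y yaw [461.   62.2   0.5] size [53.8 14.8] z 0.046
top ridge px [335. 210.] 113 x y yaw [4.618e+02 4.500e+00 3.000e-01] size [54.5 18. ] z 0.0457
top ridge px [354. 210.] 106 x y yaw [462.  -52.9  -0. ] size [53.8 15.4] z 0.0465
top ridge px [374. 210.] 123 x y yaw [ 462.3 -110.8   -0.9] size [54.  17.8] z 0.0458
top ridge px [394. 210.] 139 x y yaw [ 463.2 -170.     1.5] size [54.  21.1] z 0.0458
scene short block along [-0.0127  0.0181] top z 0.291
scene long block along [-0.019   0.0123] top z 0.292
top short block along [-0.0113  0.0183] top z 0.292
top long block along [-0.0181  0.0115] top z 0.291
```

View pics/end.png

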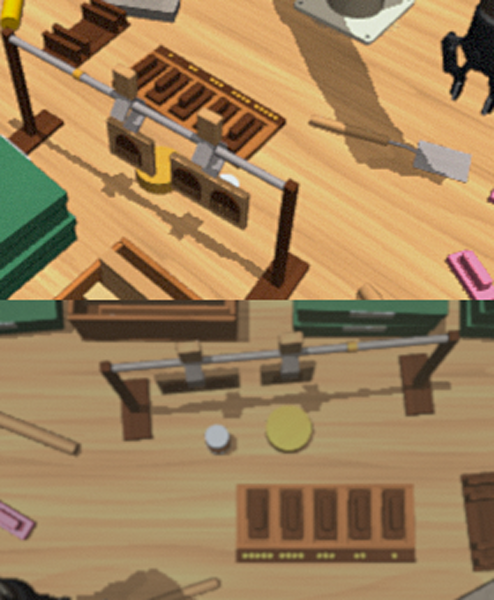

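The final view shows all five backs flat in the five pockets, and both hangers hanging within about 4 mm of their bands. The jar, tin and pink pieces are where they were.

```bash
python3 -c "
from workcell import job
print(job.job_done())"
```

```text
the job is handed in; nothing more can be done
None
```

The job is handed in at about 45 s of the 210 s: the long hanger hangs at the left band and the short one at the middle band (each within about 4 mm), and all five backs lie flat in pockets 1 to 5, with nothing else on the bench moved.

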